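Service the club room's water filter

ROBOT

A 7-joint arm with a two-finger parallel gripper is mounted at the origin on the work surface. World frame = base frame: x ahead of the robot, y to its left, z up, the work surface at z = 0. Lengths are in m, angles in rad, forces in N, time in s.
With the tool pointing down it reaches from about 0.425 to 0.875 m from the base axis. Payload 4.7 kg.
Tool frame: the origin (TCP) lies midway between the tips of the shut fingers; the grasp point (between the pads) lies 19 mm behind it; z points along the fingers, y is the line along which they close (so a half turn about z gives the same grasp; the last joint's range is limited). The gripper opens to 85 mm and grips with 20 to 120 N. Pads are 22 mm wide; open, the fingers measure 114 mm over their backs; the gripper's body (76 mm by 85 mm) begins 54 mm behind the grasp point. The pads swing forward as they close: fully open they stand 13 mm farther back than shut.
Start: joints at [1.133, 0.321, -0.07, 1.45, 0.023, 1.371, -0.057], TCP at [0.284, -0.585, 0.231] pointing down, gripper open.
Joint ranges: [-2.86, 2.86], [-0.3, 2.09], [-1.38, 1.24], [0.06, 2.45], [-1.56, 4.7], [0.09, 2.05], [-2.69, 2.69]. Speed limits (rad/s): [2.57, 2.57, 3.14, 3.14, 3.14, 3.14, 3.14].

INTERFACE

Orientations are given as a rotation vector (axis times angle).
In Python, from plant import * gives the robot as it stands.
- The arm moves only by the tool drive_tool, never from a script. Its argument "steps" is a list of rows, each a list of 3 entries, a list of its own where there are three numbers: the shift along the tool's x, y, z in cm, then the turn, a rotation vector about the tool's x, y, z in rad, then the finger opening in cm, from 0 to 8.54. In form: [[[tx, ty, tz], [wx, wy, wz], gripper], ...]. A call has 1 to 10 rows; each row is the pose to reach, as a shift and turn from the pose commanded when the call began, along the tool's axes at that moment; what a row does not reach only later rows make up. A row lasts 1/12 s, in which the tool goes at most 41.7 mm and 7.16 degrees, less where a joint would pass 70% of its speed; a pose out of reach is approached as far as the arm can. A call with a gripper value outside its range is refused whole. The fingers move at their own pace and stop on an object; "squeeze" is the grip in N (left out, the last holds). Time passes only in rows, so rows that repeat a pose let the fingers close. It gives the time, the measured TCP pose, the force, the opening and the grip force at its end, in the units of the state.
- get_obs(): the state, without advancing time (a new reading comes with each control period).
- get_image(name): name is "side" or "top" or "wrist"; returns a dict with "color" (480x640x3 uint8, red, green, blue), "depth" (480x640 float32, m along the optical axis (not along the pixel's ray), 0 where there is no reading), "camera_matrix" (3x3 intrinsics, pixels), "rvec" (rotation vector, rad) and "tvec" (3), from world to camera coordinates, as OpenCV has them. Camera axes: x right, y down, z forward; pixel columns grow to the right and rows downward; lengths in m; the calibration is good to about 2 mm. The wrist camera is an equidistant fisheye: a pixel r from the principal point sees the ray r / f radians off the axis. A picture is of the moment at which its call begins.
- finish_job(): hands the job in; it is judged then, once.
The state is a dict: "clock": time; "q": joint angles; "joint_vel": joint speeds; "effort": joint torques, N m; "ee_pos": TCP position; "tcp_rot": TCP orientation; "contact_force": force on the tool from outside, world axes, zero at the start; "moment": the same for the moment, N m; "grip_width": finger opening in m; "finger_force": force on a finger pad.
Only numpy, scipy, OpenCV 4.12 (cv2) and the standard library are available. Lean on these libraries where they do the work, as an engineer would, in place of code of your own. Each camera call takes 0.05 s, during which the arm holds its last target. There are 200 camera calls.

TASK

Get the water filter ready between rounds: press the canister's safety cap down firmly and turn it anticlockwise to unlock it, swing it open by its orange tab, drop every green tablet on the table into the canister, then swing the cap shut and press and turn it back until it is locked and has sprung up again. Also slide every blue filter disc on the table flat into a slot of the cassette, one to a slot and fully home against the back wall, at whatever moment suits you. Leave the cups and the chess clock where they are.

Things in the scene. Friction and masses are not known exactly. Their poses are not given: they have to be found in the camera images.
- jar: the dosing canister, a white round pot with a blue band, fixed to the table: outer diameter 68 mm, inner diameter 60 mm, rim 90 mm and inner floor 45 mm above the table. Origin: centre of its underside; z up; its -x side (roughly towards the robot) carries the cap's orange tab, its +x side the hinge, its -y side a steel bracket
- jar_mouth (a point): centre of the canister's mouth, at rim height (90 mm)
- hinge (a point): middle of the cap's hinge axis, which lies along the jar's y, 40 mm from the jar's centre and 94 mm above the table
- bracket (a point): top of the steel bracket that holds the locked cap down: 25 mm wide, 31 to 57 mm from the jar's centre on its -y side, its top 113 mm above the table, level with the cap's top face
- collar (a joint): the cap's swing on its hinge, rad: 0 shut, up to 1.8 open (cap tipped away over the +x side, standing up at 1.57). It cannot swing while the cap is locked. A stiff hinge (0.1 N m, 1 to 2 N at the tab): it stays where it is left
- tab (a point): grip point on the orange tab under the cap, opposite the hinge: 12 mm wide (along the jar's y), 6 mm thick, 38 mm long, free beneath and on both sides. The point is 100 mm from the hinge axis, 60 mm from the jar's centre when shut, 12 mm from the tab's end. It tips with the cap: pinched across its width from above, it pivots between fingers that follow the arc
- press (a joint): how far the cap is pressed down, m: 0 up, 0.008 fully down. Spring: 6 N to start, 12 N at 6 mm, 14 N at 8 mm. It must be down at least 6 mm for the cap to turn past its tooth; it springs back up when let go
- cap (a joint): the cap's turn, rad: 0 locked, 1.05 the other end (unlocked), growing anticlockwise seen from above. Stiff (0.04 N m), stays where left. Near 0 it is blocked by a tooth unless pressed down, either way; below about 0.6 it is still under the bracket. Swing the cap shut only with it turned to the open end
- wing (a point): middle of the white grip bar on the round red cap: bar 50 mm long, 14 mm thick, 20 mm tall; the point is on the cap's axis, 10 mm above its flat top face (72 mm across, on which fingertips can bear beside the bar), 123 mm above the table when shut and up. The bar lies along this frame's y: along the jar's y when locked, and turns with the cap
- cassette: the filter cassette, fixed, grey and white, 75 mm tall: a back wall 60 mm wide on its +x side and three white shelves 24 mm wide (y), 5 mm thick, reaching 56 mm from the wall towards -x, under a grey top one of that size. Origin: on the table below the middle of a disc that is home; z up; front open to -x (roughly to the robot), sides open for fingers. Foot 24 mm wide, 8 mm tall
- slot0 (a point): slot 0 (lowest): the point on the shelf's upper face, 22 mm above the table, where the centre of a disc's underside lies when the disc is home (edge against the back wall). 13 mm of free height; axes as the cassette's: discs go in along +x
- slot1 (a point): slot 1 (middle): the point on the shelf's upper face, 40 mm above the table, where the centre of a disc's underside lies when the disc is home (edge against the back wall). 13 mm of free height; axes as the cassette's: discs go in along +x
- slot2 (a point): slot 2 (top): the point on the shelf's upper face, 58 mm above the table, where the centre of a disc's underside lies when the disc is home (edge against the back wall). 13 mm of free height; axes as the cassette's: discs go in along +x
- disc0: a blue filter disc with a black middle, 50 mm across, 8 mm thick, about 30 g; origin: centre of its underside, z up; may be absent
- disc1: a blue filter disc with a black middle, 50 mm across, 8 mm thick, about 30 g; origin: centre of its underside, z up; may be absent
- disc2: a blue filter disc with a black middle, 50 mm across, 8 mm thick, about 30 g; origin: centre of its underside, z up; may be absent
- tablet0: a green cleaning tablet, 24 mm across, 12 mm thick, about 20 g; origin: centre of its underside, z up; may be absent
- tablet1: a green cleaning tablet, 24 mm across, 12 mm thick, about 20 g; origin: centre of its underside, z up; may be absent
- paper_cup: a white paper cup, 76 mm across, 90 mm tall, bystander; origin: centre of its underside
- brown_cup: a brown paper cup, 76 mm across, 90 mm tall, bystander; origin: centre of its underside
- chess_clock: a grey chess clock, 90 x 170 x 41 mm, bystander; origin: centre of its underside

How it is judged:
On the way, in this order (a step that is already met when the one before it is completed fails the run):
1. the safety cap is turned to its unlocked end (value of joint cap above 0.85 rad), for 0.1 s.
2. the cap is swung open (value of joint collar above 1.1 rad), for 0.2 s.
3. every tablet is in the canister (horizontal distance between each of tablet0, tablet1 and jar_mouth below 0.031 m and z of tablet0 in the frame of jar between 0.035 and 0.085 m and z of tablet1 in the frame of jar between 0.035 and 0.085 m), for 0.2 s.
4. the cap is shut, turned back to locked and sprung up (value of joint collar below 0.05 rad and value of joint cap below 0.15 rad and value of joint press below 0.0015 m), for 0.2 s.
At the end, for the whole second after the job is handed in: Every disc present lies flat in a slot of the cassette, home to within 6 mm in depth and 9 mm sideways; every tablet present is inside the canister; the cap is shut (collar under 0.05 rad), turned back (under 0.15 rad) and sprung up (under 1.5 mm); everything is at rest (all of step 3 and all of step 4 and ((x of disc0 in the frame of slot0 between -0.006 and 0.006 m and y of disc0 in the frame of slot0 between -0.009 and 0.009 m and ((z of disc0 in the frame of slot0 between -0.003 and 0.003 m and angle between disc0's own z axis and vertical below 0.15 rad) or (z of disc0 in the frame of slot0 between 0.005 and 0.011 m and angle between disc0's own z axis and vertical above 2.99 rad))) or (x of disc0 in the frame of slot1 between -0.006 and 0.006 m and y of disc0 in the frame of slot1 between -0.009 and 0.009 m and ((z of disc0 in the frame of slot1 between -0.003 and 0.003 m and angle between disc0's own z axis and vertical below 0.15 rad) or (z of disc0 in the frame of slot1 between 0.005 and 0.011 m and angle between disc0's own z axis and vertical above 2.99 rad))) or (x of disc0 in the frame of slot2 between -0.006 and 0.006 m and y of disc0 in the frame of slot2 between -0.009 and 0.009 m and ((z of disc0 in the frame of slot2 between -0.003 and 0.003 m and angle between disc0's own z axis and vertical below 0.15 rad) or (z of disc0 in the frame of slot2 between 0.005 and 0.011 m and angle between disc0's own z axis and vertical above 2.99 rad)))) and ((x of disc1 in the frame of slot0 between -0.006 and 0.006 m and y of disc1 in the frame of slot0 between -0.009 and 0.009 m and ((z of disc1 in the frame of slot0 between -0.003 and 0.003 m and angle between disc1's own z axis and vertical below 0.15 rad) or (z of disc1 in the frame of slot0 between 0.005 and 0.011 m and angle between disc1's own z axis and vertical above 2.99 rad))) or (x of disc1 in the frame of slot1 between -0.006 and 0.006 m and y of disc1 in the frame of slot1 between -0.009 and 0.009 m and ((z of disc1 in the frame of slot1 between -0.003 and 0.003 m and angle between disc1's own z axis and vertical below 0.15 rad) or (z of disc1 in the frame of slot1 between 0.005 and 0.011 m and angle between disc1's own z axis and vertical above 2.99 rad))) or (x of disc1 in the frame of slot2 between -0.006 and 0.006 m and y of disc1 in the frame of slot2 between -0.009 and 0.009 m and ((z of disc1 in the frame of slot2 between -0.003 and 0.003 m and angle between disc1's own z axis and vertical below 0.15 rad) or (z of disc1 in the frame of slot2 between 0.005 and 0.011 m and angle between disc1's own z axis and vertical above 2.99 rad)))) and ((x of disc2 in the frame of slot0 between -0.006 and 0.006 m and y of disc2 in the frame of slot0 between -0.009 and 0.009 m and ((z of disc2 in the frame of slot0 between -0.003 and 0.003 m and angle between disc2's own z axis and vertical below 0.15 rad) or (z of disc2 in the frame of slot0 between 0.005 and 0.011 m and angle between disc2's own z axis and vertical above 2.99 rad))) or (x of disc2 in the frame of slot1 between -0.006 and 0.006 m and y of disc2 in the frame of slot1 between -0.009 and 0.009 m and ((z of disc2 in the frame of slot1 between -0.003 and 0.003 m and angle between disc2's own z axis and vertical below 0.15 rad) or (z of disc2 in the frame of slot1 between 0.005 and 0.011 m and angle between disc2's own z axis and vertical above 2.99 rad))) or (x of disc2 in the frame of slot2 between -0.006 and 0.006 m and y of disc2 in the frame of slot2 between -0.009 and 0.009 m and ((z of disc2 in the frame of slot2 between -0.003 and 0.003 m and angle between disc2's own z axis and vertical below 0.15 rad) or (z of disc2 in the frame of slot2 between 0.005 and 0.011 m and angle between disc2's own z axis and vertical above 2.99 rad)))) and linear speed of each of disc0, disc1, disc2, tablet0, tablet1 below 0.02 m/s); the robot touches nothing.
It fails at once if the paper cup is pushed more than 4 cm or knocked over (distance of paper_cup from where it was at the start of the episode above 0.04 m or angle between paper_cup's own z axis and vertical above 0.5 rad).
It fails at once if the chess clock is pushed more than 4 cm or knocked over (distance of chess_clock from where it was at the start of the episode above 0.04 m or angle between chess_clock's own z axis and vertical above 0.5 rad).
It fails at once if the brown cup is pushed more than 4 cm or knocked over (distance of brown_cup from where it was at the start of the episode above 0.04 m or angle between brown_cup's own z axis and vertical above 0.5 rad).
Of disc0, disc1, disc2 only 2 to 3 are there at a start; the rules pass over those that are not, and their reading is None.
Of tablet0, tablet1 only 1 to 2 are there at a start; the rules pass over those that are not, and their reading is None.
At some moment in a run one of disc0, disc1, disc2 may be knocked a few centimetres aside while the robot is not near it.
Once in a run the grip may slacken for a moment while it holds something.
It also fails if it takes over 210 s, if anything falls off the work surface, if the arm or the gripper's body presses on something with over 40 N, if the wrist force passes 120 N, or if a joint passes its speed limit or range.

## Working session

There is one attempt and no reset: what is moved stays moved. The work goes in short steps, Python scripts to look and compute and a tool call to move; the robot and the scene stay as the last step left them, time stands still between calls to the robot, and variables do not carry over. Pictures are saved under pics/ and viewed, at most 14 in all, crops included, and the job is handed in when it is done.

Besides the shell and the picture viewer there is one more tool, called after "Emit:" as name(argument=value, ...), one argument or row to a line, values as JSON. drive_tool: Moves the arm, as the interface text tells. Its arguments: {"type":"object","properties":{"steps":{"type":"array"},"squeeze":{"type":"number"}},"required":["steps"]}

```bash
ls; mkdir -p pics; cat > h.py <<'E'
from plant import *
import numpy as np, cv2
from scipy.spatial.transform import Rotation as R
def cam(name):
    im=get_image(name); np.savez('/tmp/'+name+'.npz',**im); return im
def world(im,u,v,d=None,z=None):
    """pixel arrays -> world points, using depth d or plane height z (pinhole)"""
    K=np.array(im['camera_matrix']);Rm=R.from_rotvec(np.ravel(im['rvec'])).as_matrix();t=np.ravel(im['tvec'])
    u=np.atleast_1d(u).astype(float);v=np.atleast_1d(v).astype(float)
    r=np.stack([(u-K[0,2])/K[0,0],(v-K[1,2])/K[1,1],np.ones_like(u)],1)
    c=-Rm.T@t; rw=r@Rm
    s=np.atleast_1d(d)[:,None] if d is not None else ((z-c[2])/rw[:,2])[:,None]
    return c+s*rw
def state():
    o=get_obs(); print(round(o['clock'],2),'p',np.round(o['ee_pos'],4),'R',np.round(R.from_rotvec(o['tcp_rot']).as_matrix(),3).tolist(),'w',round(o['grip_width'],4),'F',np.round(o['contact_force'],1)); return o
E
python3 - <<'E'
from h import *
o=state()
for n in ('top','side'):
    im=cam(n); cv2.imwrite(f'pics/{n}0.png',im['color'][:,:,::-1]); 
    Rm=R.from_rotvec(np.ravel(im['rvec'])).as_matrix();print(n,-Rm.T@np.ravel(im['tvec']),Rm[2],im['camera_matrix'][0])
E
```

```text
pics
0.0 p [ 0.2835 -0.5843  0.2302] R [[0.9, 0.437, -0.001], [0.437, -0.9, 0.002], [-0.0, -0.002, -1.0]] w 0.0856 F [-0.7  0.8  0.6]
top [ 0.44326995 -0.02448303  1.35822688] [ 0.09420708  0.01657199 -0.99541469] [576.20658726   0.         312.95827627]
side [0.37355074 0.80302209 0.8591007 ] [ 0.17064433 -0.71820214 -0.67458594] [443.51256617   0.         321.73588292]
```

View pics/top0.png

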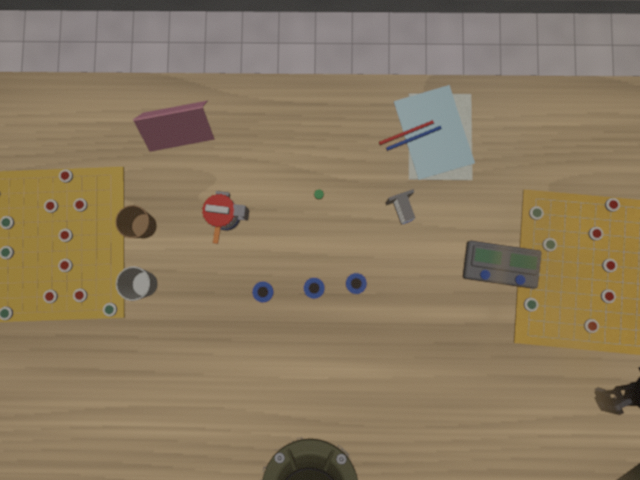

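View pics/side0.png

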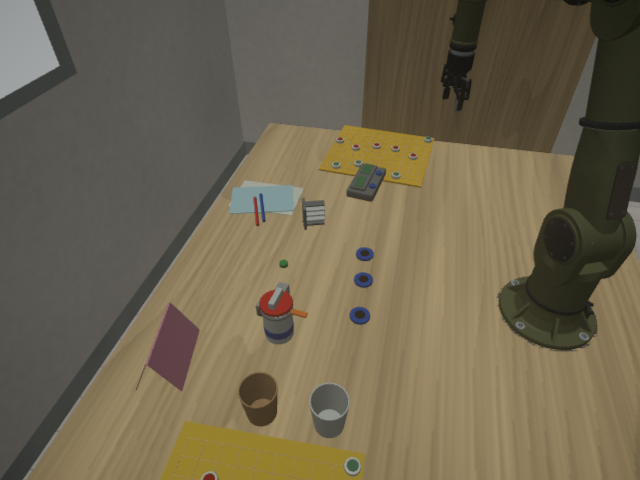

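The top view shows the cap at (218,210) with its tab at (216,238) and the bracket at (240,212). The discs are at (263,292), (314,288) and (356,283), one tablet is at (319,194), and the cassette is at (402,206). The cups are on the left of the picture and the clock on the right.

```bash
cat >> h.py <<'E'
def blobs(im,lo,hi,amin=20,roi=None):
    hsv=cv2.cvtColor(im['color'],cv2.COLOR_RGB2HSV); m=cv2.inRange(hsv,np.array(lo),np.array(hi))
    if roi: k=np.zeros_like(m); k[roi[1]:roi[3],roi[0]:roi[2]]=1; m=m*k
    cs,_=cv2.findContours(m,cv2.RETR_EXTERNAL,cv2.CHAIN_APPROX_NONE)
    return m,[c for c in cs if cv2.contourArea(c)>amin]
def circ(im,c,z):
    p=world(im,c[:,0,0],c[:,0,1],z=z)[:,:2].astype(np.float32)
    (x,y),(a,b),_=cv2.fitEllipse(p); return np.round([x,y,a,b],4)
E
python3 - <<'E'
from h import *
for n in('top','side'):
    im=dict(np.load(f'/tmp/{n}.npz')); D=im['depth']
    print(n)
    roi=(200,130,400,320) if n=='top' else (200,180,420,360)
    for nm,lo,hi,z,am in [('disc',(100,120,40),(130,255,255),.008,60),('tablet',(45,80,40),(85,255,255),.012,20),('cap',(0,150,80),(6,255,255),.113,60),('tab',(7,170,120),(14,255,255),.094,20)]:
        m,cs=blobs(im,lo,hi,am,roi)
        for c in cs:
            d=np.median(D[c[:,0,1],c[:,0,0]]); M=c[:,0].mean(0)
            u=c[:,0,0];v=c[:,0,1]
            print(nm,M.round(1),cv2.contourArea(c),circ(im,c,z) if len(c)>5 else '', 'depthpt',world(im,M[0],M[1],d=[D[int(M[1]),int(M[0])]]).round(3))
            if nm=='tab':
                mm=np.zeros(m.shape,np.uint8);cv2.drawContours(mm,[c],-1,1,-1);vv,uu=np.nonzero(mm);P=world(im,uu,vv,z=z);
                r=cv2.minAreaRect(P[:,:2].astype(np.float32)*1000);print(cv2.boxPoints(r).round(1).tolist(), 'z',np.median(world(im,uu,vv,d=D[vv,uu])[:,2]))
    # cassette by height
    if n=='top':
        for roi2,nm in [((380,180,425,230),'cass'),((195,180,255,245),'jar')]:
            vv,uu=np.mgrid[roi2[1]:roi2[3],roi2[0]:roi2[2]];uu=uu.ravel();vv=vv.ravel();P=world(im,uu,vv,d=D[vv,uu])
            zr=(.06,.09) if nm=='cass' else (.100,.12)
            s=(P[:,2]>zr[0])&(P[:,2]<zr[1]);Q=P[s]
            print(nm,s.sum(),Q.min(0).round(3),Q.max(0).round(3));r=cv2.minAreaRect(Q[:,:2].astype(np.float32)*1000);print(r,cv2.boxPoints(r).round(1).tolist())
        x=cv2.resize(im['color'][170:250,190:430],None,fx=3.3,fy=3.3,interpolation=cv2.INTER_CUBIC);cv2.imwrite('pics/crop1.png',x[:,:,::-1])
E
```

```text
top
disc [262.5 291.5] 247.0 [0.4418 0.1142 0.0413 0.0417] depthpt [[0.442 0.114 0.006]]
disc [313.7 287.7] 243.5 [ 0.4523 -0.0051  0.041   0.0413] depthpt [[ 0.452 -0.005  0.008]]
disc [355.5 283.1] 234.0 [ 0.464  -0.1029  0.0402  0.0406] depthpt [[ 0.464 -0.103  0.006]]
tablet [318.5 193.8] 49.0 [ 0.6732 -0.0138  0.0181  0.0203] depthpt [[ 0.673 -0.014  0.013]]
cap [218.2 210.1] 717.0 [0.6178 0.2048 0.065  0.0683] depthpt [[0.615 0.2   0.134]]
cass 381 [ 0.603 -0.23   0.061] [ 0.674 -0.17   0.082]
((636.0565795898438, -208.11721801757812), (63.199161529541016, 59.98472213745117), 20.198074340820312) [[596.0, -190.89999389648438], [616.7999877929688, -247.1999969482422], [676.0999755859375, -225.39999389648438], [655.4000244140625, -169.10000610351562]]
jar 834 [0.56  0.147 0.1  ] [0.658 0.243 0.12 ]
((618.895263671875, 197.21536254882812), (82.02267456054688, 87.79464721679688), 39.131568908691406) [[559.4000244140625, 205.39999389648438], [614.7999877929688, 137.3000030517578], [678.4000244140625, 189.0], [623.0, 257.1000061035156]]
side
disc [359.4 314.7] 201.5 [0.4429 0.1183 0.0437 0.0443] depthpt [[0.443 0.119 0.009]]
disc [363.2 279.1] 152.5 [ 0.4535 -0.0015  0.0426  0.0435] depthpt [[ 0.453 -0.001  0.008]]
disc [364.3 253.4] 123.5 [ 0.4657 -0.0996  0.0414  0.044 ] depthpt [[ 0.466 -0.098  0.008]]
tablet [283. 263.] 36.0 [ 0.6748 -0.0084  0.0208  0.0245] depthpt [[ 0.676 -0.011  0.009]]
tablet [359.5 182.3] 28.0 [ 0.536  -0.4339  0.0253  0.0365] depthpt [[ 0.53  -0.389  0.043]]
cap [275.  303.2] 427.0 [0.618  0.21   0.0664 0.0693] depthpt [[0.613 0.229 0.133]]
tab [298.7 312.9] 44.5 [0.5668 0.2124 0.0098 0.042 ] depthpt [[0.566 0.216 0.099]]
[[549.2000122070312, 209.1999969482422], [584.0999755859375, 205.10000610351562], [585.2999877929688, 215.39999389648438], [550.4000244140625, 219.5]] z 0.09800853192594844
```

View pics/crop1.png

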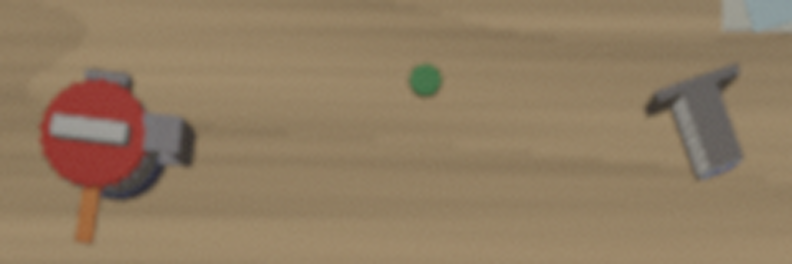

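The first measurements agree with the sizes given: disc tops are at z≈8 mm and the tab is at z≈98 mm. The two views differ by about 4 mm in y, so I'm using the mean until the wrist camera refines it. I'll move above the jar next.

```bash
cat >> h.py <<'E'
def go(p,yaw=None):
    """print shift (cm, tool axes) and turn about tool axes to bring TCP to p, pointing down, tool y at world yaw"""
    o=state(); A=R.from_rotvec(o['tcp_rot']); s=A.inv().apply(np.array(p)-o['ee_pos'])*100
    w=np.zeros(3)
    if yaw is not None:
        y=np.array([np.cos(yaw),np.sin(yaw),0]);z=np.array([0,0,-1.]);x=np.cross(y,z)
        w=(A.inv()*R.from_matrix(np.stack([x,y,z],1))).as_rotvec()
    print('GO',np.round(s,2),np.round(w,3),'rows',np.linalg.norm(s)/4.17,np.linalg.norm(w)/.125); return s,w
E
python3 - <<'E'
from h import *
go((.60,.19,.30),-.11)
E
```

```text
0.1 p [ 0.2835 -0.5844  0.2303] R [[0.9, 0.437, -0.001], [0.437, -0.9, 0.002], [-0.0, -0.002, -1.0]] w 0.0856 F [ 0.  -0.1 -0.3]
GO [ 62.28 -55.86  -6.88] [-2.000e-03 -1.000e-03 -1.009e+00] rows 20.130357667091367 8.071874679080508
```

Emit:
drive_tool(
  steps=[
    [[2.5,-2.2,-3],[0,0,-0.1],8.5],
    [[5,-4.5,-6],[0,0,-0.2],8.5],
    [[8,-7,-6.9],[0,0,-0.3],8.5],
    [[11,-9.8,-6.9],[0,0,-0.4],8.5],
    [[14,-12.5,-6.9],[0,0,-0.5],8.5],
    [[17,-15.2,-6.9],[0,0,-0.6],8.5],
    [[20,-18,-6.9],[0,0,-0.7],8.5],
    [[23,-20.6,-6.9],[0,0,-0.8],8.5],
    [[26,-23.3,-6.9],[0,0,-0.9],8.5],
    [[29,-26,-6.9],[0,0,-1.009],8.5],
  ],
)

```text
clock: 0.93
ee_pos: [0.4312, -0.2223, 0.3001]
tcp_rot: [-2.335, -2.102, 0.001]
contact_force: [1.0, 0.1, 0.7]
grip_width: 0.0852
finger_force: 0.0
```

```bash
python3 - <<'E'
from h import *
go((.60,.19,.30),-.11)
E
```

```text
0.93 p [ 0.4312 -0.2223  0.3001] R [[0.105, 0.994, -0.0], [0.994, -0.105, -0.0], [-0.0, -0.0, -1.0]] w 0.0852 F [1.  0.1 0.7]
GO [ 4.277e+01  1.246e+01 -1.000e-02] [-0.     0.     0.005] rows 10.682568336820239 0.039178185569786125
```

Emit:
drive_tool(
  steps=[
    [[4,1.1,0],[0,0,0],8.5],
    [[8,2.3,0],[0,0,0],8.5],
    [[12,3.5,0],[0,0,0],8.5],
    [[16,4.7,0],[0,0,0],8.5],
    [[20,5.9,0],[0,0,0],8.5],
    [[24,7.0,0],[0,0,0],8.5],
    [[28,8.2,0],[0,0,0],8.5],
    [[32,9.4,0],[0,0,0],8.5],
    [[36,10.5,0],[0,0,0],8.5],
    [[39,11.4,0],[0,0,0],8.5],
  ],
)

```text
clock: 1.77
ee_pos: [0.5873, 0.1546, 0.2998]
tcp_rot: [-2.337, -2.098, -0.001]
contact_force: [0.4, 0.4, -0.4]
grip_width: 0.0849
finger_force: 0.0
```

Emit:
drive_tool(
  steps=[
    [[2.5,0.7,0],[0,0,0],4],
    [[3.5,1.0,0],[0,0,0],4],
    [[3.5,1.0,0],[0,0,0],4],
    [[3.5,1.0,0],[0,0,0],4],
  ],
)

```text
clock: 2.1
ee_pos: [0.6008, 0.184, 0.2997]
tcp_rot: [-2.339, -2.096, 0.003]
contact_force: [0.1, -0.3, 0.3]
grip_width: 0.0406
finger_force: 0.0
```

```bash
python3 - <<'E'
from h import *
state()
im=cam('wrist'); print(im['camera_matrix'],im['depth'].min(),im['depth'].max())
Rm=R.from_rotvec(np.ravel(im['rvec'])).as_matrix();print(-Rm.T@np.ravel(im['tvec']),Rm)
cv2.imwrite('pics/w0.png',im['color'][:,:,::-1])
E
```

```text
2.1 p [0.6008 0.184  0.2997] R [[0.109, 0.994, -0.001], [0.994, -0.109, -0.001], [-0.001, -0.001, -1.0]] w 0.0406 F [ 0.1 -0.3  0.3]
[[371.64829954   0.         311.44899086]
 [  0.         371.64829954 237.81844765]
 [  0.           0.           1.        ]] 0.0 1.345203
[0.60912268 0.25545989 0.44226541] [[ 0.99403923 -0.10901243 -0.00151371]
 [-0.10411374 -0.95330656  0.28349063]
 [-0.03234703 -0.28164321 -0.95897381]]
```

View pics/w0.png

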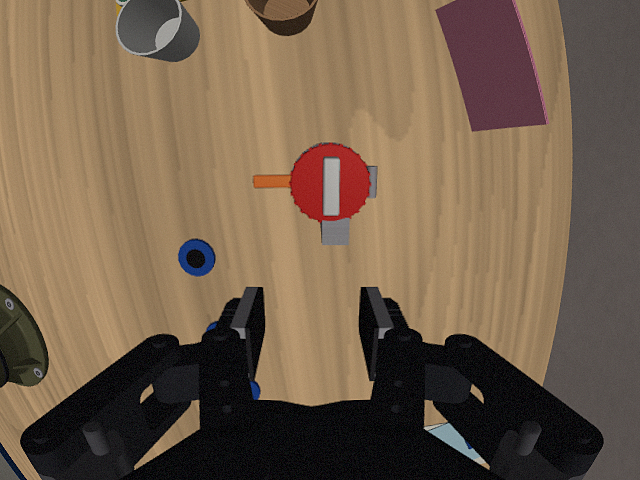

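The wrist view shows the cap at (330,183), the bar at (331,187), the tab at (270,181), the bracket at (335,232) and disc A at (197,258). I'll convert these with the fisheye model.

```bash
cat >> h.py <<'E'
def fworld(im,u,v,z):
    """fisheye wrist pixels -> world on plane z"""
    K=np.array(im['camera_matrix']);Rm=R.from_rotvec(np.ravel(im['rvec'])).as_matrix();t=np.ravel(im['tvec'])
    a=(np.atleast_1d(u)-K[0,2])/K[0,0];b=(np.atleast_1d(v)-K[1,2])/K[1,1];th=np.hypot(a,b)+1e-9
    r=np.stack([a/th*np.sin(th),b/th*np.sin(th),np.cos(th)],1)@Rm; c=-Rm.T@t
    return c+((z-c[2])/r[:,2])[:,None]*r
def fmeas(im,lo,hi,z,amin,roi=None):
    m,cs=blobs(im,lo,hi,amin,roi); out=[]
    for c in cs:
        P=(fworld(im,c[:,0,0],c[:,0,1],z)[:,:2]*1000).astype(np.float32)
        r=cv2.minAreaRect(P); e=cv2.fitEllipse(P); out.append((c[:,0].mean(0),r,e,P))
        print(c[:,0].mean(0).round(),'rect c',np.round(r[0],1),'size',np.round(r[1],1),'ang',round(r[2],1),'| ell',np.round(e[0],1),np.round(e[1],1))
    return out
E
python3 - <<'E'
from h import *
im=dict(np.load('/tmp/wrist.npz'))
print('cap');fmeas(im,(0,150,80),(5,255,255),.113,300,(240,130,400,260)); fmeas(im,(172,150,80),(180,255,255),.113,300,(240,130,400,260))
print('tab');fmeas(im,(6,150,100),(18,255,255),.097,80,(240,165,300,200))
print('bar');fmeas(im,(0,0,150),(180,40,255),.133,200,(300,130,360,230))
print('bracket');fmeas(im,(0,0,80),(180,50,170),.113,100,(315,217,355,250))
print('disc');fmeas(im,(105,120,40),(130,255,255),.008,100,(160,220,230,290))
E
```

```text
cap
[329. 183.] rect c [619.8 208.3] size [72.2 70.1] ang 1.7 | ell [619.8 207.7] [69.7 70.8]
tab
[272. 181.] rect c [566.7 213.3] size [11.4 35.9] ang 83.1 | ell [566.3 213.5] [12.3 44.8]
bar
[331. 186.] rect c [620.3 207.2] size [47.1 11.9] ang 83.3 | ell [620.4 207.5] [12.2 64.7]
bracket
[335. 232.] rect c [620.6 162.8] size [24.9 24.7] ang 83.7 | ell [620.6 161.9] [27.1 29.1]
disc
[196. 257.] rect c [444.5 117.7] size [51.  46.7] ang 35.1 | ell [444.5 117.8] [47.4 49.7]
```

```bash
python3 - <<'E'
from h import *
go((.6197,.2075,.120),-.117)
E
```

```text
2.15 p [0.601  0.1828 0.3   ] R [[0.111, 0.994, -0.001], [0.994, -0.111, -0.002], [-0.002, -0.0, -1.0]] w 0.0399 F [ 0.5 -0.  -0.5]
GO [ 2.69  1.59 17.99] [-0.     0.002  0.006] rows 4.379098113908982 0.04648523939738103
```

Emit:
drive_tool(
  steps=[
    [[1,0.6,3],[0,0,0],4],
    [[2,1.2,6.5],[0,0,0],4],
    [[2.7,1.6,10],[0,0,0.006],4],
    [[2.7,1.6,13.5],[0,0,0.006],4],
    [[2.7,1.6,16],[0,0,0.006],4],
    [[2.7,1.6,17.5],[0,0,0.006],4],
    [[2.7,1.6,18],[0,0,0.006],4],
    [[2.7,1.6,18],[0,0,0.006],4],
  ],
  squeeze=40,
)

```text
clock: 2.82
ee_pos: [0.6195, 0.2068, 0.1191]
tcp_rot: [2.349, 2.085, -0.005]
contact_force: [-0.8, -0.1, 0.2]
grip_width: 0.0399
finger_force: 0.0
```

Emit:
drive_tool(
  steps=[
    [[0,0,0],[0,0,0],1],
    [[0,0,0],[0,0,0],1],
    [[0,0,0],[0,0,0],1],
    [[0,0,0],[0,0,0],1],
    [[0,0,0],[0,0,0],1],
    [[0,0,0],[0,0,0],1],
  ],
)

```text
clock: 3.32
ee_pos: [0.6203, 0.2095, 0.1224]
tcp_rot: [2.345, 2.088, 0.001]
contact_force: [-3.2, -2.4, 5.6]
grip_width: 0.0127
finger_force: 44.3
```

```bash
python3 - <<'E'
from h import *
o=get_obs();print(o['moment'])
go((.6197,.2075,.103),-.117)
E
```

```text
[-0.4122245   0.57966451  0.01334199]
3.32 p [0.6203 0.2095 0.1224] R [[0.116, 0.993, 0.002], [0.993, -0.116, -0.001], [-0.001, 0.002, -1.0]] w 0.0127 F [-3.2 -2.4  5.6]
GO [-0.2  -0.04  1.94] [0.002 0.001 0.001] rows 0.4673570422418977 0.016928450211593993
```

Emit:
drive_tool(
  steps=[
    [[0,0,0.4],[0,0,0],1],
    [[0,0,0.8],[0,0,0],1],
    [[0,0,1.2],[0,0,0],1],
    [[0,0,1.2],[0,0,0],1],
    [[0,0,1.2],[0,0,0],1],
  ],
)

```text
clock: 3.73
ee_pos: [0.6205, 0.2097, 0.1142]
tcp_rot: [2.344, 2.087, 0.001]
contact_force: [-10.5, -5.3, 24.1]
grip_width: 0.0127
finger_force: 46.6
```

Emit:
drive_tool(
  steps=[
    [[0,0,0],[0,0,-0.1],1],
    [[0,0,0],[0,0,-0.2],1],
    [[0,0,0],[0,0,-0.32],1],
    [[0,0,0],[0,0,-0.44],1],
    [[0,0,0],[0,0,-0.56],1],
    [[0,0,0],[0,0,-0.68],1],
    [[0,0,0],[0,0,-0.8],1],
    [[0,0,0],[0,0,-0.92],1],
    [[0,0,0],[0,0,-1.03],1],
    [[0,0,0],[0,0,-1.08],1],
  ],
)

```text
clock: 4.57
ee_pos: [0.6185, 0.2089, 0.1142]
tcp_rot: [-0.933, -3.0, 0.007]
contact_force: [-15.2, -8.6, 28.8]
grip_width: 0.0126
finger_force: 47.5
```

Emit:
drive_tool(
  steps=[
    [[0,0,0],[0,0,0],1],
    [[0,0,0],[0,0,0],1],
    [[0,0,0],[0,0,0],1],
  ],
)

```text
clock: 4.82
ee_pos: [0.6186, 0.2089, 0.1142]
tcp_rot: [-0.941, -2.997, 0.007]
contact_force: [-16.2, -8.2, 29.2]
grip_width: 0.0128
finger_force: 47.3
```

```bash
python3 - <<'E'
from h import *
o=state();print(o['moment'],o['q'].round(2) if hasattr(o['q'],'round') else o['q'])
A=R.from_rotvec(o['tcp_rot']).as_matrix();print('yaw y',np.arctan2(A[1,1],A[0,1]))
E
```

```text
4.82 p [0.6186 0.2089 0.1142] R [[-0.821, 0.571, -0.001], [0.571, 0.821, -0.004], [-0.001, -0.004, -1.0]] w 0.0128 F [-16.2  -8.2  29.2]
[-1.7277887   3.45022752 -0.40720672] [ 0.32  0.59 -0.94  1.55  0.49  1.26  0.26]
yaw y 0.9624992833942791
```

Emit:
drive_tool(
  steps=[
    [[0,0,-1.0],[0,0,0.03],1],
    [[0,0,-1.2],[0,0,0.03],4],
    [[0,0,-1.2],[0,0,0.03],4],
    [[0,0,-1.2],[0,0,0.03],4],
    [[0,0,-3],[0,0,0.03],4],
    [[0,0,-6],[0,0,-0.1],4],
    [[0,0,-8],[0,0,-0.2],4],
    [[0,0,-8],[0,0,-0.3],4],
    [[0,0,-8],[0,0,-0.4],4],
    [[0,0,-8],[0,0,-0.49],4],
  ],
)

```text
clock: 5.65
ee_pos: [0.6204, 0.2096, 0.1882]
tcp_rot: [0.176, 3.136, 0.001]
contact_force: [-0.2, 0.5, -0.2]
grip_width: 0.0399
finger_force: 0.0
```

```bash
python3 - <<'E'
from h import *
o=go((.5601,.2145,.080),1.454)
im=cam('wrist');cv2.imwrite('pics/w1.png',im['color'][:,:,::-1])
print('tab');fmeas(im,(6,150,100),(18,255,255),.097,80)
print('bar');fmeas(im,(0,0,150),(180,40,255),.133,200)
E
```

```text
5.65 p [0.6204 0.2096 0.1882] R [[-0.994, 0.112, 0.001], [0.112, 0.994, 0.0], [-0.001, 0.0, -1.0]] w 0.0399 F [-0.2  0.5 -0.2]
GO [ 6.05 -0.19 10.82] [0.    0.001 0.005] rows 2.972982329627872 0.03955473026964456
tab
[307. 161.] rect c [567.3 212.8] size [11.4 37.4] ang 83.5 | ell [567.5 213. ] [12.1 47.9]
bar
[308. 260.] rect c [620.5 207.3] size [12.1 47.9] ang 53.8 | ell [620.2 207.5] [12.6 63.6]
[618. 206.] rect c [608.1 430. ] size [18.  17.1] ang 7.2 | ell [608.1 430. ] [17.5 17.9]
[603.  14.] rect c [473.6 423.4] size [18.3 18. ] ang 57.1 | ell [473.6 423.3] [17.8 18.2]
[542.  28.] rect c [488.4 366.4] size [32.4 61.3] ang 7.8 | ell [474.3 364.6] [59.2 59.6]
```

View pics/w1.png

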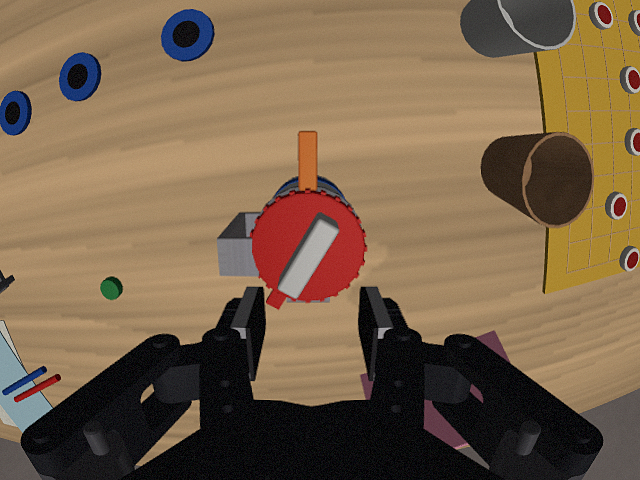

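Emit:
drive_tool(
  steps=[
    [[3.0,-0.15,0],[0,0,0.005],4],
    [[6.0,-0.25,0.5],[0,0,0.005],4],
    [[6.0,-0.25,4],[0,0,0.005],4],
    [[6.0,-0.25,7.5],[0,0,0.005],4],
    [[6.0,-0.25,10.5],[0,0,0.005],4],
    [[6.0,-0.25,10.8],[0,0,0.005],4],
    [[6.0,-0.25,10.8],[0,0,0.005],0.8],
    [[6.0,-0.25,10.8],[0,0,0.005],0.8],
    [[6.0,-0.25,10.8],[0,0,0.005],0.8],
    [[6.0,-0.25,10.8],[0,0,0.005],0.8],
  ],
  squeeze=25,
)

```text
clock: 6.53
ee_pos: [0.5608, 0.2139, 0.0819]
tcp_rot: [0.192, 3.134, -0.001]
contact_force: [-2.1, -2.4, 1.5]
grip_width: 0.0109
finger_force: 28.3
```

Emit:
drive_tool(
  steps=[
    [[0,0,0],[0,0,0],0.8],
    [[0,0,0],[0,0,0],0.8],
  ],
)

```text
clock: 6.7
ee_pos: [0.5608, 0.2139, 0.0813]
tcp_rot: [0.192, 3.134, -0.0]
contact_force: [-1.0, -2.9, 1.7]
grip_width: 0.0114
finger_force: 28.3
```

```bash
python3 - <<'E'
from h import *
state()
for t in np.arange(.15,1.81,.15): print(round(t,2),'tool x %.2f z %.2f'%(-10*(1-np.cos(t)),-10*np.sin(t)))
E
```

```text
6.7 p [0.5608 0.2139 0.0813] R [[-0.993, 0.122, 0.002], [0.122, 0.993, -0.0], [-0.002, -0.0, -1.0]] w 0.0114 F [-1.  -2.9  1.7]
0.15 tool x -0.11 z -1.49
0.3 tool x -0.45 z -2.96
0.45 tool x -1.00 z -4.35
0.6 tool x -1.75 z -5.65
0.75 tool x -2.68 z -6.82
0.9 tool x -3.78 z -7.83
1.05 tool x -5.02 z -8.67
1.2 tool x -6.38 z -9.32
1.35 tool x -7.81 z -9.76
1.5 tool x -9.29 z -9.97
1.65 tool x -10.79 z -9.97
1.8 tool x -12.27 z -9.74
```

Emit:
drive_tool(
  steps=[
    [[-0.11,0,-1.5],[0,0,0],0.8],
    [[-0.45,0,-2.96],[0,0,0],0.8],
    [[-1.0,0,-4.35],[0,0,0],0.8],
    [[-1.75,0,-5.65],[0,0,0],0.8],
    [[-2.7,0,-6.8],[0,0,0],0.8],
    [[-3.8,0,-7.8],[0,0,0],0.8],
    [[-5.0,0,-8.7],[0,0,0],0.8],
    [[-6.4,0,-9.3],[0,0,0],0.8],
    [[-7.8,0,-9.8],[0,0,0],0.8],
    [[-9.3,0,-10.0],[0,0,0],0.8],
  ],
)

```text
clock: 7.53
ee_pos: [0.6514, 0.2036, 0.1821]
tcp_rot: [-0.19, -3.133, -0.001]
contact_force: [-3.9, -1.2, 0.2]
grip_width: 0.0111
finger_force: 25.9
```

Emit:
drive_tool(
  steps=[
    [[-0.8,0,0],[0,0,0],0.8],
    [[-1.5,0,0],[0,0,0],0.8],
    [[-2.4,0,0.1],[0,0,0],0.8],
    [[-2.8,0,0.1],[0,0,0],0.8],
    [[-2.8,0,0.1],[0,0,0],0.8],
  ],
)

```text
clock: 7.95
ee_pos: [0.6812, 0.2002, 0.1806]
tcp_rot: [0.192, 3.134, 0.003]
contact_force: [0.1, -0.4, 5.3]
grip_width: 0.0114
finger_force: 24.5
```

```bash
python3 - <<'E'
from h import *
state()
im=cam('side');cv2.imwrite('pics/s1.png',cv2.resize(im['color'][160:420,180:460],None,fx=2.5,fy=2.3)[:,:,::-1])
E
```

```text
7.95 p [0.6812 0.2002 0.1806] R [[-0.993, 0.122, 0.002], [0.122, 0.993, 0.002], [-0.002, 0.002, -1.0]] w 0.0114 F [ 0.1 -0.4  5.3]
```

View pics/s1.png

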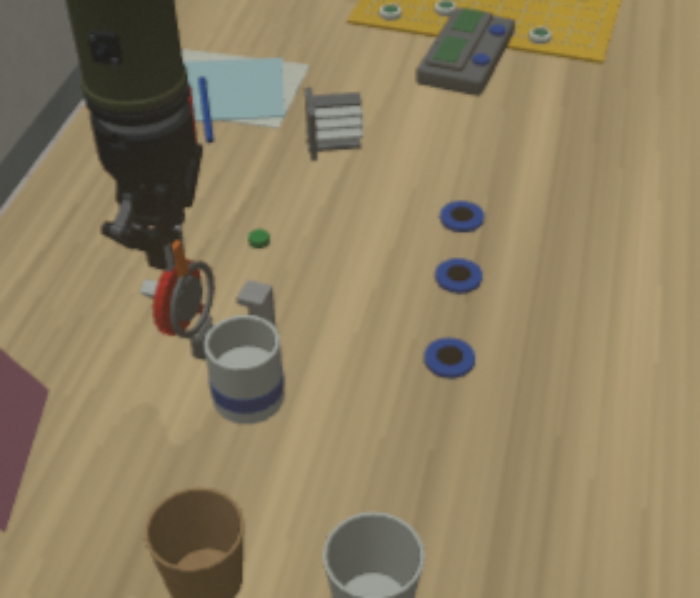

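The side view shows the cap held open past upright, the canister empty, and the tablet, discs and cassette where they were. I'll release the tab, and take the tablet and disc positions from the last wrist image.

Emit:
drive_tool(
  steps=[
    [[0,0,0],[0,0,0],3],
    [[0,0,0],[0,0,0],3],
    [[0,0,-1],[0,0,0],4],
    [[0,0,-4],[0,0,0],4],
    [[0,0,-7],[0,0,0],4],
  ],
)

```text
clock: 8.42
ee_pos: [0.6793, 0.1987, 0.2489]
tcp_rot: [-0.191, -3.133, 0.002]
contact_force: [0.5, 0.3, 0.3]
grip_width: 0.0399
finger_force: 0.0
```

```bash
python3 - <<'E'
from h import *
im=dict(np.load('/tmp/wrist.npz'))
print('tablet');fmeas(im,(45,80,40),(85,255,255),.012,50,(80,260,140,310))
print('disc');fmeas(im,(105,120,40),(130,255,255),.008,100,(0,0,220,150))
go((.6745,-.011,.10),1.5)
E
```

```text
tablet
[111. 288.] rect c [674.5  -8.5] size [22. 27.] ang 18.7 | ell [674.7  -8.9] [21.7 26. ]
disc
[ 15. 112.] rect c [466.8 -97.2] size [51.3 48.7] ang 80.9 | ell [467.1 -97.8] [48.3 53.3]
[80. 76.] rect c [455.   -0.7] size [52.8 48.2] ang 60.5 | ell [455.   -0.7] [47.8 52.4]
[187.  35.] rect c [444.2 118.1] size [50.6 48.6] ang 60.5 | ell [444.2 117.9] [48.  50.3]
8.42 p [0.6793 0.1987 0.2489] R [[-0.993, 0.121, -0.003], [0.121, 0.993, -0.001], [0.003, -0.002, -1.0]] w 0.0399 F [0.5 0.3 0.3]
GO [ -2.1  -20.85  14.92] [-0.002 -0.003 -0.051] rows 6.1676661614695805 0.4073737255334639
```

Emit:
drive_tool(
  steps=[
    [[0,-3.5,0],[0,0,0],4],
    [[-0.6,-7.5,0],[0,0,0],4],
    [[-1.2,-11.5,0.5],[0,0,0],4],
    [[-1.8,-15,3],[0,0,0],4],
    [[-2.1,-17.5,6],[0,0,0],4],
    [[-2.1,-19.5,9],[0,0,0],4],
    [[-2.1,-20.75,12],[0,0,0],4],
    [[-2.1,-20.75,15],[0,0,0],4],
    [[-2.1,-20.75,15],[0,0,0],4],
    [[-2.1,-20.75,15],[0,0,0],4],
  ],
)

```text
clock: 9.25
ee_pos: [0.6748, -0.0091, 0.0986]
tcp_rot: [-0.191, -3.133, -0.001]
contact_force: [0.1, 0.3, 0.9]
grip_width: 0.0398
finger_force: 0.0
```

```bash
python3 - <<'E'
from h import *
im=cam('wrist');r=fmeas(im,(45,80,40),(85,255,255),.012,50)
r=fmeas(im,(100,60,40),(130,255,255),.008,100)
go((.6745,-.010,.004))
E
```

```text
[308. 244.] rect c [675. -11.] size [22.5 22.9] ang 70.2 | ell [675.1 -11. ] [22.4 22.6]
[588. 179.] rect c [651.2 212.7] size [55.8 11.8] ang 64.7 | ell [650.  209.7] [10.1 49.7]
[585. 107.] rect c [592.1 212.3] size [17.8 60.2] ang 33.5 | ell [595.  210.9] [16.7 53.2]
9.3 p [ 0.6762 -0.008   0.1007] R [[-0.993, 0.12, 0.001], [0.12, 0.993, 0.001], [-0.001, 0.001, -1.0]] w 0.04 F [-0.1 -0.1  0.7]
GO [ 0.16 -0.23  9.67] [0. 0. 0.] rows 2.320901436947249 0.0
```

Emit:
drive_tool(
  steps=[
    [[0,-0.2,4],[0,0,0],4],
    [[0.05,-0.2,8],[0,0,0],4],
    [[0.05,-0.2,9.5],[0,0,0],4],
    [[0.05,-0.2,9.5],[0,0,0],4],
    [[0.05,-0.2,9.5],[0,0,0],1],
    [[0.05,-0.2,9.5],[0,0,0],1],
    [[0.05,-0.2,9.5],[0,0,0],1],
    [[0.05,-0.2,9.5],[0,0,0],1],
    [[0.05,-0.2,9.5],[0,0,0],1],
    [[0.05,-0.2,9.5],[0,0,0],1],
  ],
  squeeze=40,
)

```text
clock: 10.13
ee_pos: [0.6771, -0.0104, 0.0073]
tcp_rot: [0.191, 3.131, 0.001]
contact_force: [-0.0, 1.0, 7.5]
grip_width: 0.0205
finger_force: 39.9
```

Emit:
drive_tool(
  steps=[
    [[0,0,-4],[0,0,0],1],
    [[0,0,-8],[0,0,0],1],
    [[0,0,-12],[0,0,0],1],
    [[0,0,-15],[0,0,0],1],
    [[0,0,-15],[0,0,0],1],
  ],
)

```text
clock: 10.55
ee_pos: [0.679, -0.0096, 0.1632]
tcp_rot: [0.19, 3.123, 0.001]
contact_force: [1.0, 0.4, 1.0]
grip_width: 0.0208
finger_force: 39.2
```

```bash
python3 - <<'E'
from h import *
go((.615,.208,.145),1.454)
E
```

```text
10.55 p [ 0.679  -0.0096  0.1632] R [[-0.993, 0.121, 0.013], [0.122, 0.993, 0.0], [-0.012, 0.002, -1.0]] w 0.0208 F [1.  0.4 1. ]
GO [ 9.02 20.82  1.74] [ 0.002  0.012 -0.005] rows 5.457432400978344 0.10795202113583466
```

Emit:
drive_tool(
  steps=[
    [[2.5,2.5,0],[0,0,0],1],
    [[5.5,5,0],[0,0.012,0],1],
    [[8.0,8,0],[0,0.012,0],1],
    [[9.0,11.5,0],[0,0.012,0],1],
    [[9.0,15,0],[0,0.012,0],1],
    [[9.0,18.5,0],[0,0.012,0],1],
    [[9.0,20.8,0],[0,0.012,0],1],
    [[9.0,20.8,0],[0,0.012,0],1],
  ],
)

```text
clock: 11.22
ee_pos: [0.6092, 0.2141, 0.1555]
tcp_rot: [-0.177, -3.125, -0.009]
contact_force: [-0.8, 0.4, 0.2]
grip_width: 0.0208
finger_force: 39.3
```

```bash
python3 - <<'E'
from h import *
go((.6145,.208,.102),1.454)
im=cam('wrist');cv2.imwrite('pics/w2.png',im['color'][:,:,::-1])
E
```

```text
11.22 p [0.6092 0.2141 0.1555] R [[-0.994, 0.113, -0.011], [0.113, 0.994, 0.006], [0.012, 0.005, -1.0]] w 0.0208 F [-0.8  0.4  0.2]
GO [-0.66 -0.57  5.34] [ 0.005 -0.012  0.004] rows 1.2964052014028198 0.10487874283775109
```

View pics/w2.png

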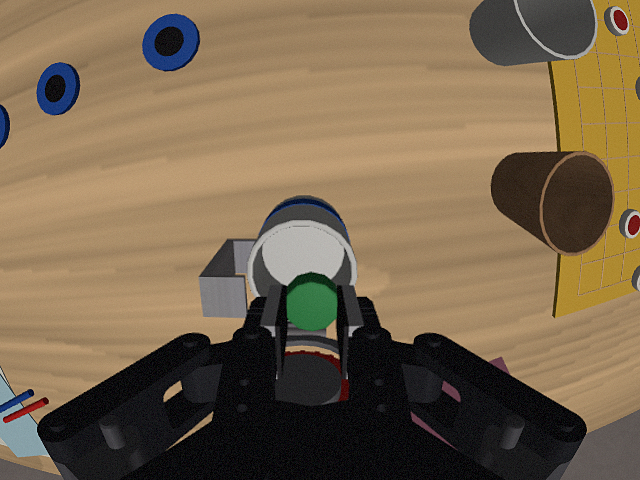

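The tablet is held at (312,300) over the canister's mouth, whose centre is near (302,258). I'll lower it and let go.

Emit:
drive_tool(
  steps=[
    [[-0.6,-0.55,1],[0,-0.012,0],1],
    [[-0.6,-0.55,3.5],[0,-0.012,0],1],
    [[-0.6,-0.55,5.3],[0,-0.012,0],1],
    [[-0.6,-0.55,5.3],[0,-0.012,0],1],
    [[-0.6,-0.55,5.3],[0,-0.012,0],4],
    [[-0.6,-0.55,5.3],[0,-0.012,0],4],
    [[-0.6,-0.55,5.3],[0,-0.012,0],4],
    [[-0.6,-0.55,3],[0,-0.012,0],4],
    [[-0.6,-0.55,0],[0,-0.012,0],4],
    [[-0.6,-0.55,-4],[0,-0.012,0],4],
  ],
)

```text
clock: 12.1
ee_pos: [0.6157, 0.1973, 0.1929]
tcp_rot: [-0.194, -3.131, 0.005]
contact_force: [1.6, -0.4, -0.4]
grip_width: 0.0399
finger_force: 0.0
```

```bash
python3 - <<'E'
from h import *
im=cam('wrist');r=fmeas(im,(45,80,40),(85,255,255),.057,50)
im=cam('top');r,cs=blobs(im,(45,80,40),(85,255,255),10,(180,150,440,320));print([c[:,0].mean(0) for c in cs])
# tab: orange (cap open) 
im=dict(np.load('/tmp/wrist.npz'));m,cs=blobs(im,(6,150,100),(18,255,255),30);print([(c[:,0].mean(0),cv2.contourArea(c)) for c in cs])
c=.6197+.04*np.cos(-.117),.2075+.04*np.sin(-.117)
for a in (1.7,1.77,1.8):
    d=-.1*np.cos(a);print(a,'tabpt',c[0]+d*np.cos(-.117),c[1]+d*np.sin(-.117),.094+.1*np.sin(a))
go((.6793,.1995,.245),1.454)
E
```

```text
[318. 225.] rect c [616.3 201.5] size [22.5 21.6] ang 83.0 | ell [616.2 201.8] [22.2 22.3]
[]
[]
1.7 tabpt 0.6722228945416209 0.20132662649464103 0.19316648104524686
1.77 tabpt 0.67908012307221 0.2005206497239323 0.19202244727880455
1.8 tabpt 0.681991410483022 0.2001784662870665 0.19138476308781951
12.2 p [0.6201 0.2005 0.2013] R [[-0.992, 0.124, 0.01], [0.124, 0.992, 0.003], [-0.01, 0.004, -1.0]] w 0.0397 F [ 0.4 -0.1  0.2]
GO [-5.93  0.65 -4.31] [ 0.004  0.01  -0.007] rows 1.7654790749620484 0.1026780665532179
```

The tablet is in the canister at (616,202) mm. I'll re-grip the tab from above to shut the cap.

Emit:
drive_tool(
  steps=[
    [[0,0,-4],[0,0,0],4],
    [[-3,0.1,-4.5],[0,0.01,-0.007],4],
    [[-6,0.1,-4.5],[0,0.01,-0.007],4],
    [[-6,0.1,-4.5],[0,0.01,-0.007],4],
    [[-6,0.1,-4.5],[0,0.01,-0.007],4],
    [[-6,0.1,-4.5],[0,0.01,-0.007],4],
  ],
  squeeze=25,
)

```text
clock: 12.7
ee_pos: [0.676, 0.193, 0.2386]
tcp_rot: [-0.181, -3.125, -0.0]
contact_force: [0.3, 0.4, 0.3]
grip_width: 0.0399
finger_force: 0.0
```

```bash
python3 - <<'E'
from h import *
go((.6805,.2003,.181),1.454)
im=cam('wrist');m,cs=blobs(im,(6,150,100),(18,255,255),30);print([(c[:,0].mean(0),cv2.contourArea(c),fworld(im,*c[:,0].mean(0),.204)) for c in cs])
E
```

```text
12.7 p [0.676  0.193  0.2386] R [[-0.993, 0.115, -0.011], [0.115, 0.993, 0.001], [0.011, -0.0, -1.0]] w 0.0399 F [0.3 0.4 0.3]
GO [-0.42  0.78  5.75] [-0.    -0.011  0.001] rows 1.3959489403859335 0.09068362478343334
[(array([327.06779661, 263.42372881]), 199.5, array([[0.67081299, 0.20161296, 0.204     ]]))]
```

Emit:
drive_tool(
  steps=[
    [[-0.3,0.8,1],[0,-0.011,0],4],
    [[-0.3,0.8,3.5],[0,-0.011,0],4],
    [[-0.3,0.8,5.7],[0,-0.011,0],4],
    [[-0.3,0.8,5.7],[0,-0.011,0],4],
    [[-0.3,0.8,5.7],[0,-0.011,0],0.8],
    [[-0.3,0.8,5.7],[0,-0.011,0],0.8],
    [[-0.3,0.8,5.7],[0,-0.011,0],0.8],
    [[-0.3,0.8,5.7],[0,-0.011,0],0.8],
    [[-0.3,0.8,5.7],[0,-0.011,0],0.8],
    [[-0.3,0.8,5.7],[0,-0.011,0],0.8],
  ],
)

```text
clock: 13.58
ee_pos: [0.6804, 0.2006, 0.1835]
tcp_rot: [0.182, 3.134, -0.002]
contact_force: [-0.4, -4.4, 4.4]
grip_width: 0.0111
finger_force: 26.0
```

```bash
python3 - <<'E'
from h import *
o=state();A=R.from_rotvec(o['tcp_rot']);p0=o['ee_pos']
# grasp on arc: angle from present TCP x along jar x
d=((p0[0]-.6594)*np.cos(-.117)+(p0[1]-.2028)*np.sin(-.117))/.1; a0=np.pi-np.arccos(d); print('angle',a0)
for a in list(np.arange(1.6,-.01,-.16)):
    t=-.1*(np.cos(a)-np.cos(a0)); s=A.inv().apply([t*np.cos(-.117),t*np.sin(-.117),.1*(np.sin(a)-np.sin(a0))])*100; print(round(a,2),s.round(2))
E
```

```text
13.58 p [0.6804 0.2006 0.1835] R [[-0.993, 0.116, 0.003], [0.116, 0.993, -0.001], [-0.003, -0.001, -1.0]] w 0.0111 F [-0.4 -4.4  4.4]
angle 1.783465564282668
1.6 [ 1.82  0.   -0.23]
1.44 [ 3.41  0.   -0.15]
1.28 [4.98 0.01 0.18]
1.12 [6.47 0.01 0.76]
0.96 [7.85 0.01 1.56]
0.8 [9.08 0.01 2.58]
0.64 [1.014e+01 1.000e-02 3.770e+00]
0.48 [10.99  0.02  5.13]
0.32 [11.62  0.02  6.6 ]
0.16 [12.01  0.02  8.15]
0.0 [12.14  0.02  9.74]
```

Emit:
drive_tool(
  steps=[
    [[1.8,0,-0.2],[0,0,0],0.8],
    [[3.4,0,-0.15],[0,0,0],0.8],
    [[5.0,0,0.2],[0,0,0],0.8],
    [[6.5,0,0.8],[0,0,0],0.8],
    [[7.85,0,1.6],[0,0,0],0.8],
    [[9.1,0,2.6],[0,0,0],0.8],
    [[10.15,0,3.8],[0,0,0],0.8],
    [[11.0,0,5.1],[0,0,0],0.8],
    [[11.6,0,6.6],[0,0,0],0.8],
    [[12.0,0,8.15],[0,0,0],0.8],
  ],
)

```text
clock: 14.42
ee_pos: [0.5598, 0.2142, 0.1009]
tcp_rot: [0.18, 3.135, -0.005]
contact_force: [-2.9, -6.3, 3.4]
grip_width: 0.011
finger_force: 29.5
```

Emit:
drive_tool(
  steps=[
    [[0.1,0,0.8],[0,0,0],0.8],
    [[0.15,0,1.6],[0,0,0],0.8],
    [[0.15,0,2.1],[0,0,0],0.8],
    [[0.15,0,2.1],[0,0,0],0.8],
    [[0.15,0,2.1],[0,0,0],0.8],
  ],
)

```text
clock: 14.83
ee_pos: [0.558, 0.2145, 0.0819]
tcp_rot: [-0.18, -3.136, 0.007]
contact_force: [-10.1, -9.4, 18.3]
grip_width: 0.0108
finger_force: 31.6
```

Emit:
drive_tool(
  steps=[
    [[0,0,-0.5],[0,0,0],4],
    [[0,0,-0.5],[0,0,0],4],
    [[0,0,-0.5],[0,0,0],4],
    [[0,0,-4],[0,0,0],4],
    [[0,0,-8],[0,0,0],4],
    [[0,0,-12],[0,0,0.1],4],
    [[-2,0,-14],[0,0,0.22],4],
    [[-4,0,-14],[0,0,0.34],4],
    [[-6,0,-14],[0,0,0.46],4],
    [[-6,0,-14],[0,0,0.515],4],
  ],
)

```text
clock: 15.67
ee_pos: [0.6225, 0.2072, 0.2194]
tcp_rot: [0.985, 2.98, 0.004]
contact_force: [-0.1, -0.9, -0.8]
grip_width: 0.0403
finger_force: 0.0
```

```bash
python3 - <<'E'
from h import *
go((.6197,.2078,.122),.939)
im=cam('wrist')
print('tab');fmeas(im,(6,150,100),(18,255,255),.097,80)
print('bar');fmeas(im,(0,0,150),(180,40,255),.133,200)
print('cap');fmeas(im,(0,150,80),(5,255,255),.113,300)
E
```

```text
15.67 p [0.6225 0.2072 0.2194] R [[-0.803, 0.596, 0.004], [0.596, 0.803, 0.001], [-0.002, 0.003, -1.0]] w 0.0403 F [-0.1 -0.9 -0.8]
GO [ 0.28 -0.15  9.74] [ 0.003  0.002 -0.007] rows 2.3361565933411264 0.06448730684861322
tab
[272. 164.] rect c [567.  213.4] size [12.  37.3] ang 83.6 | ell [567.  213.3] [12.7 46.8]
bar
[309. 240.] rect c [620.  207.4] size [12.  47.9] ang 53.7 | ell [620.4 207.2] [12.8 63.9]
[618.  85.] rect c [662.5 477.8] size [17.9 19.3] ang 52.6 | ell [662.4 477.7] [18.5 19.1]
[575.  45.] rect c [616.5 452. ] size [18.5 19.3] ang 49.7 | ell [616.4 452.1] [18.7 19.1]
[605.  20.] rect c [614.  498.5] size [18.8 19.5] ang 46.3 | ell [614.  498.5] [18.9 19.1]
cap
[309. 233.] rect c [619.6 208.3] size [73.  71.9] ang 5.9 | ell [620.8 206.7] [69.1 76.1]
```

Shut, with the bar at 53.7°, the unlocked end. Next I grip the bar, press, turn clockwise and release.

Emit:
drive_tool(
  steps=[
    [[0.25,-0.1,4],[0,0,0],4],
    [[0.25,-0.1,8],[0,0,0],4],
    [[0.25,-0.1,9.8],[0,0,0],4],
    [[0.25,-0.1,9.8],[0,0,0],4],
    [[0.25,-0.1,9.8],[0,0,0],1],
    [[0.25,-0.1,9.8],[0,0,0],1],
    [[0.25,-0.1,9.8],[0,0,0],1],
    [[0.25,-0.1,9.8],[0,0,0],1],
    [[0.25,-0.1,9.8],[0,0,0],1],
    [[0.25,-0.1,9.8],[0,0,0],1],
  ],
  squeeze=45,
)

```text
clock: 16.55
ee_pos: [0.6165, 0.2099, 0.1235]
tcp_rot: [0.972, 2.985, 0.002]
contact_force: [-2.5, -0.7, 5.1]
grip_width: 0.0131
finger_force: 47.8
```

Emit:
drive_tool(
  steps=[
    [[0,0,0.4],[0,0,0],1],
    [[0,0,0.8],[0,0,0],1],
    [[0,0,1.2],[0,0,0],1],
    [[0,0,1.3],[0,0,0],1],
    [[0,0,1.3],[0,0,0],1],
  ],
)

```text
clock: 16.97
ee_pos: [0.6168, 0.2102, 0.1153]
tcp_rot: [0.972, 2.983, 0.0]
contact_force: [-11.4, -6.2, 29.2]
grip_width: 0.0125
finger_force: 50.7
```

Emit:
drive_tool(
  steps=[
    [[0,0,0],[0,0,0.12],1],
    [[0,0,0],[0,0,0.24],1],
    [[0,0,0],[0,0,0.36],1],
    [[0,0,0],[0,0,0.48],1],
    [[0,0,0],[0,0,0.6],1],
    [[0,0,0],[0,0,0.72],1],
    [[0,0,0],[0,0,0.84],1],
    [[0,0,0],[0,0,0.95],1],
    [[0,0,0],[0,0,1.05],1],
    [[0,0,0],[0,0,1.1],1],
  ],
)

```text
clock: 17.8
ee_pos: [0.6205, 0.2116, 0.1155]
tcp_rot: [2.389, 2.03, 0.019]
contact_force: [-0.7, -0.4, 19.8]
grip_width: 0.0123
finger_force: 50.2
```

Emit:
drive_tool(
  steps=[
    [[0,0,0],[0,0,0],1],
    [[0,0,0],[0,0,0],1],
    [[0,0,-1],[0,0,-0.04],1],
    [[0,0,-1.2],[0,0,-0.04],4],
    [[0,0,-1.2],[0,0,-0.04],4],
    [[0,0,-1.2],[0,0,-0.04],4],
    [[0,0,-4],[0,0,-0.04],4],
    [[0,0,-8],[0,0,-0.04],4],
    [[0,0,-12],[0,0,-0.04],4],
    [[0,0,-12],[0,0,-0.04],4],
  ],
)

```text
clock: 18.63
ee_pos: [0.6189, 0.2112, 0.2363]
tcp_rot: [2.347, 2.082, 0.017]
contact_force: [-0.1, 0.4, 1.3]
grip_width: 0.0403
finger_force: 0.0
```

```bash
python3 - <<'E'
from h import *
state()
im=cam('wrist');D=im['depth']
print('bar');fmeas(im,(0,0,150),(180,40,255),.133,200)
print('cap');r=fmeas(im,(0,150,80),(5,255,255),.113,300)
print('disc');fmeas(im,(105,120,40),(130,255,255),.008,100)
s=cam('side')
for n,i in(('top',cam('top')),('side',s)):
    m,cs=blobs(i,(100,120,40),(130,255,255),60,(200,130,400,320) if n=='top' else (200,180,420,360))
    for c in cs: print(n,circ(i,c,.008))
x=cv2.resize(s['color'][260:350,230:340],None,fx=5,fy=5,interpolation=cv2.INTER_CUBIC);cv2.imwrite('pics/s2.png',x[:,:,::-1])
E
```

```text
18.63 p [0.6189 0.2112 0.2363] R [[0.119, 0.993, 0.011], [0.993, -0.119, 0.004], [0.005, 0.011, -1.0]] w 0.0403 F [-0.1  0.4  1.3]
bar
[313. 242.] rect c [620.6 207.3] size [47.9 11.7] ang 83.6 | ell [620.8 207.5] [12.5 65.3]
[95. 35.] rect c [482.5 379.5] size [63.4 64.6] ang 69.5 | ell [482.2 381.2] [60.8 69.8]
cap
[311. 233.] rect c [620.1 208.3] size [71.5 72.6] ang 88.2 | ell [620.2 207.7] [70.5 71.2]
disc
[170. 301.] rect c [445.6 118.2] size [51.2 48.2] ang 34.2 | ell [444.9 118.3] [47.8 51. ]
top [ 0.4523 -0.0051  0.041   0.0413]
top [ 0.4642 -0.103   0.0393  0.0404]
side [0.4429 0.1182 0.0434 0.0444]
side [ 0.4535 -0.0016  0.0423  0.0437]
side [ 0.4659 -0.0998  0.0409  0.0435]
```

View pics/s2.png

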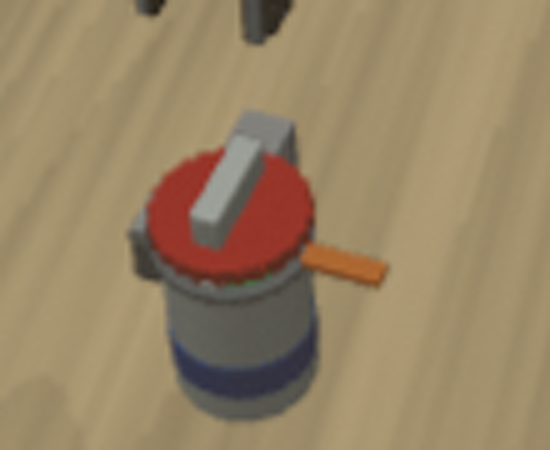

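The bar is back at 83.6° with its first apparent size, so the cap is locked and sprung up; the picture shows it flat and shut. Discs next, starting with A.

```bash
python3 - <<'E'
from h import *
go((.4446,.118,.10),-1.2)
E
```

```text
18.78 p [0.6157 0.2089 0.2277] R [[0.119, 0.993, 0.0], [0.993, -0.119, -0.001], [-0.001, 0.0, -1.0]] w 0.0399 F [ 0.1 -0.6 -0.2]
GO [-11.05 -15.9   12.77] [1.000e-03 1.000e-03 1.081e+00] rows 5.563621160468034 8.64443049015003
```

Emit:
drive_tool(
  steps=[
    [[-1.2,-1.7,0],[0,0,0.12],6.5],
    [[-2.4,-3.4,0],[0,0,0.24],6.5],
    [[-3.6,-5.2,0],[0,0,0.36],6.5],
    [[-4.9,-7,1],[0,0,0.48],6.5],
    [[-6.1,-8.8,3],[0,0,0.6],6.5],
    [[-7.3,-10.5,5],[0,0,0.72],6.5],
    [[-8.6,-12.3,7],[0,0,0.84],6.5],
    [[-9.8,-14.1,9],[0,0,0.96],6.5],
    [[-11.05,-15.9,10.8],[0,0,1.081],6.5],
    [[-11.05,-15.9,12.8],[0,0,1.081],6.5],
  ],
)

```text
clock: 19.62
ee_pos: [0.44, 0.115, 0.0971]
tcp_rot: [3.087, 0.567, -0.009]
contact_force: [0.8, 0.6, -0.5]
grip_width: 0.0651
finger_force: 0.0
```

Emit:
drive_tool(
  steps=[
    [[0,0,0],[0,0,0],6.5],
    [[0,0,0],[0,0,0],6.5],
  ],
)

```text
clock: 19.78
ee_pos: [0.4434, 0.1178, 0.0987]
tcp_rot: [-3.087, -0.579, 0.005]
contact_force: [0.3, 0.0, 0.1]
grip_width: 0.0653
finger_force: 0.0
```

```bash
python3 - <<'E'
from h import *
o=go((.4446,.118,-.002),-1.2);print(np.round(get_obs()['q'],2))
im=cam('wrist');cv2.imwrite('pics/w3.png',im['color'][:,:,::-1])
print('disc');fmeas(im,(105,120,40),(130,255,255),.008,100)
E
```

```text
19.78 p [0.4434 0.1178 0.0987] R [[0.932, 0.362, -0.003], [0.362, -0.932, -0.0], [-0.003, -0.001, -1.0]] w 0.0653 F [0.3 0.  0.1]
GO [ 0.16  0.03 10.07] [-0.001  0.003  0.   ] rows 2.414708152856876 0.02764124754342912
[ 0.34  0.07 -0.67  2.04  0.05  1.05 -1.55]
disc
[559. 305.] rect c [466.6 -97.5] size [54.8 48.4] ang 85.6 | ell [466.8 -97.8] [48.3 54.4]
[467. 283.] rect c [455.   -1.2] size [51.8 48.9] ang 47.2 | ell [454.7  -1. ] [47.9 52. ]
[312. 241.] rect c [443.7 117.1] size [49.6 48.3] ang 21.3 | ell [443.9 117.3] [48.2 49.2]
```

View pics/w3.png

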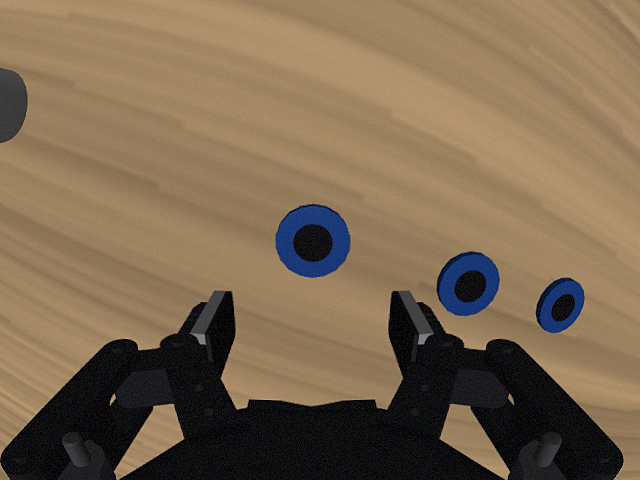

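The wrist view shows disc A at (312,241), centred between the fingers, with B at (467,283) and C at (559,305). I'll go down stepwise until the tips touch.

Emit:
drive_tool(
  steps=[
    [[0,0,4],[0,0,0],6.5],
    [[0,0.05,7.5],[0,0,0],6.5],
    [[0,0.05,9.0],[0,0,0],6.5],
    [[0,0.05,9.6],[0,0,0],6.5],
    [[0,0.05,9.6],[0,0,0],6.5],
  ],
  squeeze=40,
)

```text
clock: 20.25
ee_pos: [0.4454, 0.1183, 0.0039]
tcp_rot: [-3.087, -0.58, 0.001]
contact_force: [0.7, -0.2, 0.3]
grip_width: 0.0649
finger_force: 0.0
```

Emit:
drive_tool(
  steps=[
    [[0,0,0.2],[0,0,0],6.5],
    [[0,0,0.4],[0,0,0],6.5],
    [[0,0,0.4],[0,0,0],6.5],
  ],
)

```text
clock: 20.5
ee_pos: [0.4466, 0.1181, 0.0015]
tcp_rot: [3.087, 0.579, 0.005]
contact_force: [-0.2, -0.0, 0.8]
grip_width: 0.0649
finger_force: 0.0
```

Emit:
drive_tool(
  steps=[
    [[0,0,0.2],[0,0,0],6.5],
    [[0,0,0.4],[0,0,0],6.5],
    [[0,0,0.4],[0,0,0],6.5],
  ],
)

```text
clock: 20.75
ee_pos: [0.4454, 0.1177, -0.0035]
tcp_rot: [3.087, 0.579, 0.002]
contact_force: [-0.1, -0.9, 0.4]
grip_width: 0.0648
finger_force: 0.0
```

Emit:
drive_tool(
  steps=[
    [[0,0,0],[0,0,0],4],
    [[0,0,0],[0,0,0],4],
    [[0,0,0],[0,0,0],4],
    [[0,0,0],[0,0,0],4],
    [[0,0,0],[0,0,0],4],
  ],
)

```text
clock: 21.17
ee_pos: [0.446, 0.1182, -0.0025]
tcp_rot: [3.087, 0.579, 0.003]
contact_force: [-2.3, -1.0, 8.4]
grip_width: 0.0482
finger_force: 45.0
```

Emit:
drive_tool(
  steps=[
    [[0,0,-2],[0,0,0],4],
    [[0,0,-5],[0,0,0],4],
    [[0,0,-9],[0,0,0],4],
    [[0,0,-13],[0,0,0],4],
    [[0,0,-16],[0,0,0],4],
    [[0,0,-16],[0,0,0],4],
  ],
)

```text
clock: 21.67
ee_pos: [0.4494, 0.1191, 0.163]
tcp_rot: [3.086, 0.579, 0.02]
contact_force: [1.1, 0.2, -0.5]
grip_width: 0.0477
finger_force: 41.7
```

```bash
python3 - <<'E'
from h import *
go((.50,-.20,.22),-1.2)
E
```

```text
21.67 p [0.4494 0.1191 0.163 ] R [[0.932, 0.362, 0.013], [0.362, -0.932, 0.0], [0.012, 0.004, -1.0]] w 0.0477 F [ 1.1  0.2 -0.5]
GO [-6.78 31.6  -5.65] [ 0.004 -0.012  0.   ] rows 7.86688623178302 0.10217836059758094
```

Emit:
drive_tool(
  steps=[
    [[-0.5,3.7,-1],[0,0,0],4],
    [[-1,7.4,-2],[0,0,0],4],
    [[-1.5,11,-2],[0,-0.01,0],4],
    [[-2,14.8,-2],[0,-0.01,0],4],
    [[-2.5,18.5,-2],[0,-0.01,0],4],
    [[-3,22,-2],[0,-0.01,0],4],
    [[-3.5,25.5,-2],[0,-0.01,0],4],
    [[-4,29,-2],[0,-0.01,0],4],
    [[-4.3,32,-2],[0,-0.01,0],4],
    [[-4.5,35,-2],[0,-0.01,0],4],
  ],
)

```text
clock: 22.5
ee_pos: [0.5296, -0.2267, 0.1757]
tcp_rot: [3.086, 0.577, -0.016]
contact_force: [0.2, 1.0, -0.3]
grip_width: 0.0478
finger_force: 41.7
```

Emit:
drive_tool(
  steps=[
    [[0,1,0],[0,0,0],4],
    [[0,1.5,0],[0,0,0],4],
    [[0,1.5,0],[0,0,0],4],
    [[0,1.5,0],[0,0,0],4],
  ],
)

```text
clock: 22.83
ee_pos: [0.5355, -0.2367, 0.1762]
tcp_rot: [3.087, 0.582, -0.015]
contact_force: [-0.6, 0.5, -0.6]
grip_width: 0.0479
finger_force: 41.7
```

```bash
python3 - <<'E'
from h import *
state()
im=cam('wrist');cv2.imwrite('pics/w4.png',im['color'][:,:,::-1])
E
```

```text
22.83 p [ 0.5355 -0.2367  0.1762] R [[0.931, 0.364, -0.009], [0.364, -0.931, -0.002], [-0.009, -0.001, -1.0]] w 0.0479 F [-0.6  0.5 -0.6]
```

View pics/w4.png

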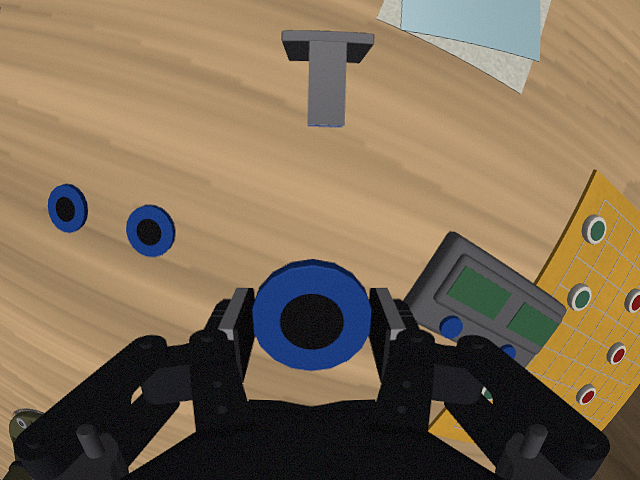

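The wrist view shows the disc held at (311,315). The cassette's front edge runs (307,125)–(344,125) and its wall top (284,32)–(374,36). I'll measure those at z = 75 mm.

```bash
python3 - <<'E'
from h import *
im=dict(np.load('/tmp/wrist.npz'))
hsv=cv2.cvtColor(im['color'],cv2.COLOR_RGB2HSV);V=cv2.cvtColor(im['color'],cv2.COLOR_RGB2GRAY)
m=((hsv[...,1]<50)&(V>85)&(V<170)).astype(np.uint8);m[:20]=0;m[135:]=0;m[:,:270]=0;m[:,380:]=0
for r in (34,38,42,46,52,60,75,90,105,115,120,124,128):
    c=np.nonzero(m[r])[0]; 
    if len(c): a=fworld(im,[c[0],c[-1]],[r,r],.075);print(r,c[0],c[-1],a[:,:2].round(4).tolist(),V[r,c[0]],V[r,(c[0]+c[-1])//2])
mp=m.copy();mp[:52]=0
P=(fworld(im,*np.nonzero(mp)[::-1],.075)[:,:2]*1000).astype(np.float32);print('plate',cv2.minAreaRect(P))
col=m[:,326];print(np.nonzero(col)[0][[0,-1]],V[115:135,326])
c=np.nonzero(m[:,326])[0];print(fworld(im,[326,326],[c[0],c[-1]],.075).round(4).tolist())
E
```

```text
34 283 373 [[0.6559, -0.17], [0.678, -0.2238]] 105 107
38 283 372 [[0.6533, -0.171], [0.6751, -0.2242]] 107 107
42 310 373 [[0.6568, -0.1883], [0.6727, -0.2258]] 117 103
46 310 345 [[0.6542, -0.1893], [0.6627, -0.2101]] 117 111
52 309 345 [[0.6501, -0.1902], [0.6589, -0.2116]] 100 111
60 309 345 [[0.6451, -0.1922], [0.6538, -0.2136]] 93 111
75 309 345 [[0.6357, -0.1959], [0.6444, -0.2173]] 96 109
90 308 344 [[0.6262, -0.1989], [0.6348, -0.2203]] 122 107
105 308 344 [[0.617, -0.2025], [0.6256, -0.224]] 108 109
115 308 344 [[0.6109, -0.2049], [0.6195, -0.2264]] 101 106
120 308 344 [[0.6078, -0.2061], [0.6165, -0.2276]] 90 101
124 309 344 [[0.6056, -0.2076], [0.614, -0.2286]] 113 122
plate ((631.4655151367188, -209.65618896484375), (50.22877502441406, 23.911705017089844), 19.849998474121094)
[ 32 124] [106 103 101  99 101 101 103 101 102 122 101 104 138 150 149 147 149 148
 148 150]
[[0.6671, -0.1953, 0.075], [0.6096, -0.2178, 0.075]]
```

```bash
python3 - <<'E'
from h import *
im=dict(np.load('/tmp/wrist.npz'))
o=get_obs();A=R.from_rotvec(o['tcp_rot'])
for z in (.184,.187,.190):
    r=fmeas(im,(105,120,40),(130,255,255),z,3000)
    for q in r: c=np.array([q[2][0][0]/1000,q[2][0][1]/1000,o['ee_pos'][2]]);print('tool frame offset mm',A.inv().apply(c-o['ee_pos'])*1000)
go((.575,-.2306,.0215),-1.2108)
E
```

```text
[311. 314.] rect c [ 533.2 -237.7] size [52.9 49.2] ang 21.1 | ell [ 533.1 -237.8] [49.4 52.1]
tool frame offset mm [-2.85098195  0.35719604  0.02591819]
[311. 314.] rect c [ 534.8 -237.1] size [51.7 48.1] ang 21.1 | ell [ 534.7 -237.1] [48.3 51. ]
tool frame offset mm [-1.1516697   0.3622689   0.01032656]
[311. 314.] rect c [ 536.4 -236.5] size [50.5 47. ] ang 21.1 | ell [ 536.2 -236.5] [47.2 49.8]
tool frame offset mm [ 0.54769939  0.36736401 -0.0052656 ]
22.88 p [ 0.5356 -0.2364  0.1764] R [[0.931, 0.365, -0.009], [0.365, -0.931, -0.003], [-0.009, -0.001, -1.0]] w 0.0481 F [-0.5 -0.  -0.9]
GO [ 4.02  0.91 15.45] [-0.001  0.009  0.013] rows 3.8355826821423507 0.12970242702857046
```

Emit:
drive_tool(
  steps=[
    [[1,0.3,3.5],[0,0.009,0.013],4],
    [[2,0.5,7],[0,0.009,0.013],4],
    [[3,0.7,10.5],[0,0.009,0.013],4],
    [[4,0.9,13],[0,0.009,0.013],4],
    [[4,0.9,15],[0,0.009,0.013],4],
    [[4,0.9,15.4],[0,0.009,0.013],4],
    [[4,0.9,15.4],[0,0.009,0.013],4],
    [[4,0.9,15.4],[0,0.009,0.013],4],
  ],
)

```text
clock: 23.55
ee_pos: [0.5753, -0.2325, 0.0235]
tcp_rot: [3.09, 0.56, 0.002]
contact_force: [0.4, -0.9, 0.0]
grip_width: 0.0476
finger_force: 41.7
```

```bash
python3 - <<'E'
from h import *
go((.640,-.2064,.0215),-1.2108)
im=cam('wrist');cv2.imwrite('pics/w5.png',im['color'][:,:,::-1])
E
```

```text
23.55 p [ 0.5753 -0.2325  0.0235] R [[0.936, 0.351, 0.001], [0.351, -0.936, -0.001], [0.001, 0.001, -1.0]] w 0.0476 F [ 0.4 -0.9  0. ]
GO [ 6.97 -0.17  0.21] [ 0.001 -0.001 -0.001] rows 1.6727829800302254 0.01595179581557371
```

View pics/w5.png

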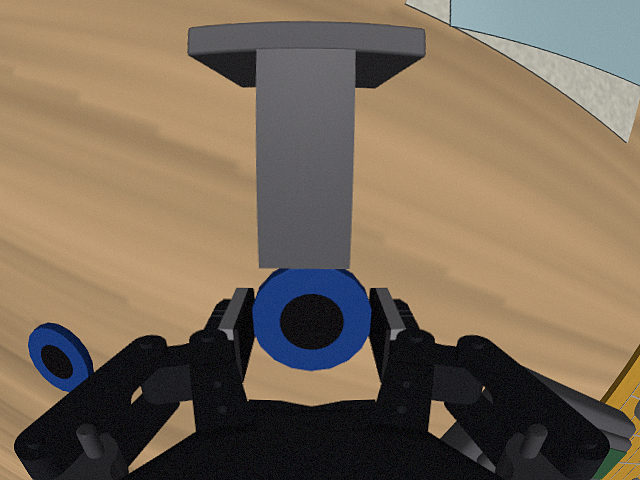

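The wrist view shows the disc at (311,316), in line with the shelf (259–350) to about 1.6 mm, and clear of its front. I'll slide it in.

Emit:
drive_tool(
  steps=[
    [[0,-0.17,0.1],[0,0,0],4],
    [[1.5,-0.17,0.1],[0,0,0],4],
    [[3,-0.17,0.1],[0,0,0],4],
    [[4.5,-0.17,0.1],[0,0,0],4],
    [[5.5,-0.17,0.1],[0,0,0],4],
    [[6.2,-0.17,0.1],[0,0,0],4],
    [[6.6,-0.17,0.1],[0,0,0],4],
  ],
)

```text
clock: 24.18
ee_pos: [0.6371, -0.2079, 0.0221]
tcp_rot: [3.09, 0.56, 0.002]
contact_force: [0.1, 0.6, 0.3]
grip_width: 0.0474
finger_force: 41.7
```

Emit:
drive_tool(
  steps=[
    [[0.2,0,0],[0,0,0],4],
    [[0.4,0,0],[0,0,0],4],
    [[0.6,0,0],[0,0,0],4],
    [[0.6,0,0],[0,0,0],4],
  ],
)

```text
clock: 24.52
ee_pos: [0.6405, -0.2071, 0.0209]
tcp_rot: [3.091, 0.558, -0.004]
contact_force: [-2.6, 0.1, 0.8]
grip_width: 0.0476
finger_force: 41.8
```

```bash
python3 - <<'E'
from h import *
go((.640,-.2064,.0195),-1.2108)
E
```

```text
24.52 p [ 0.6405 -0.2071  0.0209] R [[0.937, 0.349, -0.002], [0.349, -0.937, -0.001], [-0.002, 0.0, -1.0]] w 0.0476 F [-2.6  0.1  0.8]
GO [-0.02 -0.08  0.14] [ 0.     0.002 -0.003] rows 0.039355697810834055 0.03125205902526132
```

Emit:
drive_tool(
  steps=[
    [[0.2,0,0],[0,0,0],4],
    [[0.4,0,0],[0,0,0],4],
    [[0.4,0,0],[0,0,0],4],
  ],
)

```text
clock: 24.77
ee_pos: [0.6406, -0.207, 0.0202]
tcp_rot: [3.092, 0.556, -0.016]
contact_force: [-10.9, -1.3, 4.4]
grip_width: 0.0478
finger_force: 42.1
```

Emit:
drive_tool(
  steps=[
    [[-0.1,0,0.2],[0,0,0],4],
    [[-0.1,0,0.2],[0,0,0],4],
    [[-0.1,0,0.2],[0,0,0],6.2],
    [[-0.1,0,0.2],[0,0,0],6.2],
    [[-0.1,0,0.2],[0,0,0],6.2],
    [[-0.1,0,-3],[0,0,0],6.2],
    [[-0.1,0,-7],[0,0,0],6.2],
    [[-0.1,0,-11],[0,0,0],6.2],
    [[-1,0,-14],[0,0,0],6.2],
    [[-3,0,-15],[0,0,0],6.2],
  ],
)

```text
clock: 25.6
ee_pos: [0.6224, -0.2133, 0.1778]
tcp_rot: [3.086, 0.564, 0.018]
contact_force: [0.6, -0.1, 0.5]
grip_width: 0.0617
finger_force: 0.0
```

```bash
python3 - <<'E'
from h import *
im=cam('wrist');print('discs');fmeas(im,(105,120,40),(130,255,255),.008,100)
s=cam('side');m,cs=blobs(s,(100,120,40),(130,255,255),15,(200,180,420,360))
for c in cs: print('side',c[:,0].mean(0),cv2.contourArea(c),circ(s,c,.008))
go((.467,-.0975,.06),-1.2108)
E
```

```text
discs
[155. 320.] rect c [ 468.  -101.8] size [50.  50.3] ang 23.4 | ell [ 468.2 -101.7] [47.4 52.1]
[ 76. 294.] rect c [456.2  -4.7] size [47.7 54. ] ang 55.0 | ell [456.2  -4.1] [47.3 53. ]
[333. 203.] rect c [ 641.6 -228.4] size [41.9 11.2] ang 21.3 | ell [ 640.8 -228.1] [11.3 43.8]
[288. 202.] rect c [ 627.4 -189.8] size [41.   9.5] ang 20.1 | ell [ 627.7 -190.6] [ 9.8 43. ]
[410.  26.] rect c [ 813.9 -236.7] size [ 10.1 142.4] ang 22.9 | ell [ 813.1 -234.2] [  9.  239.5]
side [363.19512195 279.04878049] 151.5 [ 0.4535 -0.0016  0.0423  0.0437]
side [364.47368421 253.34210526] 123.0 [ 0.4656 -0.0997  0.0414  0.0435]
side [261.92307692 206.5       ] 21.0 [ 0.8161 -0.2442  0.0055  0.1268]
25.7 p [ 0.6177 -0.2176  0.1752] R [[0.937, 0.348, 0.005], [0.348, -0.937, -0.004], [0.003, 0.006, -1.0]] w 0.0622 F [ 0.2 -0.9 -1. ]
GO [ -9.99 -16.57  11.39] [ 0.006 -0.003 -0.004] rows 5.3841175086913395 0.0661663901989997
```

Emit:
drive_tool(
  steps=[
    [[-1.5,-2.5,0],[0,0,0],6.5],
    [[-3.2,-5.3,0],[0,0,0],6.5],
    [[-5,-8.2,0.5],[0,0,0],6.5],
    [[-6.7,-11,2],[0,0,0],6.5],
    [[-8.4,-13.8,4.5],[0,0,0],6.5],
    [[-10,-16.3,7.5],[0,0,0],6.5],
    [[-10,-16.6,7.5],[0,0,0],6.5],
    [[-10,-16.6,7.5],[0,0,0],6.5],
    [[-10,-16.6,7.5],[0,0,0],6.5],
  ],
)

```text
clock: 26.45
ee_pos: [0.4664, -0.0947, 0.0961]
tcp_rot: [3.091, 0.56, 0.001]
contact_force: [0.8, 0.4, 0.3]
grip_width: 0.065
finger_force: 0.0
```

```bash
python3 - <<'E'
from h import *
im=cam('wrist');r=fmeas(im,(105,120,40),(130,255,255),.008,1500)
c=np.array(r[-1][2][0])/1000
go((c[0],c[1],-.0045),-1.2108)
E
```

```text
[320. 245.] rect c [ 467.  -100.7] size [49.4 48.5] ang 20.6 | ell [ 466.8 -100.7] [48.  49.5]
[179. 212.] rect c [454.8  -3.3] size [49.1 50. ] ang 80.9 | ell [454.8  -3.4] [48.1 50.2]
26.5 p [ 0.4675 -0.0953  0.097 ] R [[0.937, 0.35, 0.003], [0.35, -0.937, -0.001], [0.002, 0.002, -1.0]] w 0.065 F [ 0.7 -0.1  0.2]
GO [ 2.01 -9.07 10.14] [ 0.002 -0.002 -0.002] rows 3.2965317811428814 0.02844564268427958
```

Emit:
drive_tool(
  steps=[
    [[-0.1,0.3,3.5],[0,0,0],6.5],
    [[-0.2,0.45,7],[0,0,0],6.5],
    [[-0.2,0.45,9.2],[0,0,0],6.5],
    [[-0.2,0.45,10.1],[0,0,0],6.5],
    [[-0.2,0.45,10.1],[0,0,0],6.5],
  ],
)

```text
clock: 26.92
ee_pos: [0.4664, -0.1003, -0.0048]
tcp_rot: [-3.091, -0.557, 0.001]
contact_force: [-0.0, 1.0, 0.8]
grip_width: 0.0653
finger_force: 0.0
```

Emit:
drive_tool(
  steps=[
    [[0,0,0],[0,0,0],4],
    [[0,0,0],[0,0,0],4],
    [[0,0,0],[0,0,0],4],
    [[0,0,0],[0,0,0],4],
    [[0,0,0],[0,0,0],4],
  ],
)

```text
clock: 27.33
ee_pos: [0.4682, -0.1003, -0.0024]
tcp_rot: [3.09, 0.558, 0.007]
contact_force: [-1.5, 0.8, 5.5]
grip_width: 0.0479
finger_force: 43.5
```

Emit:
drive_tool(
  steps=[
    [[0,0,-2],[0,0,0],4],
    [[0,0,-5],[0,0,0],4],
    [[0,0,-9],[0,0,0],4],
    [[0,0,-11],[0,0,0],4],
    [[0,0,-11],[0,0,0],4],
    [[0,0,-11],[0,0,0],4],
  ],
)

```text
clock: 27.83
ee_pos: [0.4676, -0.1005, 0.1078]
tcp_rot: [3.088, 0.558, 0.008]
contact_force: [0.2, 0.0, -0.1]
grip_width: 0.0478
finger_force: 41.4
```

```bash
cat >> h.py <<'E'
def held(dz=.011):
    """held disc's centre in the tool frame, mm; dz: disc top above the TCP"""
    im=cam('wrist');o=get_obs();A=R.from_rotvec(o['tcp_rot'])
    for q in fmeas(im,(105,120,40),(130,255,255),o['ee_pos'][2]+dz,3000):
        c=np.array([q[2][0][0]/1000,q[2][0][1]/1000,o['ee_pos'][2]]);print('held at',(A.inv().apply(c-o['ee_pos'])*1000).round(1))
    return im
E
python3 - <<'E'
from h import *
held(); go((.575,-.2306,.105),-1.2108)
E
```

```text
[312. 314.] rect c [ 466.5 -101. ] size [50.8 48.7] ang 20.3 | ell [ 466.3 -101.1] [48.9 51.2]
[175. 209.] rect c [490.4 -35.6] size [26.6 27.9] ang 34.8 | ell [490.5 -35.6] [26.5 27.5]
held at [-0.1  0.8  0. ]
held at [ 45.4 -52.   -0. ]
27.88 p [ 0.4661 -0.1002  0.1061] R [[0.937, 0.35, 0.002], [0.35, -0.937, -0.001], [0.002, 0.002, -1.0]] w 0.0475 F [-0.4 -0.1 -0.8]
GO [ 5.64 16.02  0.15] [ 0.002 -0.002 -0.003] rows 4.073344801211816 0.029924850447440667
```

Emit:
drive_tool(
  steps=[
    [[1.2,3.5,0],[0,0,0],4],
    [[2.4,7,0],[0,0,0],4],
    [[3.6,10.5,0],[0,0,0],4],
    [[4.8,14,0],[0,0,0],4],
    [[5.6,16,0.5],[0,0,0],4],
    [[5.6,16,3.5],[0,0,0],4],
    [[5.6,16,6.5],[0,0,0],4],
    [[5.6,16,6.6],[0,0,0],4],
    [[5.6,16,6.6],[0,0,0],4],
  ],
)

```text
clock: 28.63
ee_pos: [0.5712, -0.229, 0.036]
tcp_rot: [-3.088, -0.559, 0.009]
contact_force: [0.2, 0.4, 0.1]
grip_width: 0.048
finger_force: 41.5
```

```bash
python3 - <<'E'
from h import *
held(); go((.6400,-.2070,.0395),-1.2108)
E
```

```text
[311. 313.] rect c [ 572.5 -228.7] size [49.9 47.2] ang 20.8 | ell [ 572.2 -228.7] [47.4 49.9]
held at [-0.6 -1.   0. ]
28.68 p [ 0.573  -0.2295  0.0384] R [[0.936, 0.351, -0.002], [0.351, -0.936, 0.001], [-0.002, -0.001, -1.0]] w 0.0476 F [0.2 0.4 0. ]
GO [ 7.06  0.24 -0.13] [-0.001  0.002 -0.002] rows 1.6940954700145645 0.022577766351607922
```

Emit:
drive_tool(
  steps=[
    [[0,0.15,-0.05],[0,0,0],4],
    [[1.5,0.15,-0.05],[0,0,0],4],
    [[3,0.15,-0.05],[0,0,0],4],
    [[4.5,0.15,-0.05],[0,0,0],4],
    [[5.5,0.15,-0.05],[0,0,0],4],
    [[6.2,0.15,-0.05],[0,0,0],4],
    [[6.6,0.15,-0.05],[0,0,0],4],
  ],
)

```text
clock: 29.27
ee_pos: [0.6375, -0.2079, 0.041]
tcp_rot: [3.09, 0.56, 0.003]
contact_force: [-0.6, -0.2, 0.1]
grip_width: 0.0481
finger_force: 41.6
```

Emit:
drive_tool(
  steps=[
    [[0.2,0,0],[0,0,0],4],
    [[0.4,0,0],[0,0,0],4],
    [[0.6,0,0],[0,0,0],4],
    [[0.8,0,0],[0,0,0],4],
    [[0.8,0,0],[0,0,0],4],
  ],
)

```text
clock: 29.68
ee_pos: [0.6401, -0.2072, 0.039]
tcp_rot: [3.091, 0.557, -0.011]
contact_force: [-7.1, -1.4, 3.3]
grip_width: 0.0475
finger_force: 41.9
```

```bash
python3 - <<'E'
from h import *
go((.6405,-.2070,.038),-1.2108)
E
```

```text
29.68 p [ 0.6401 -0.2072  0.039 ] R [[0.937, 0.349, -0.007], [0.349, -0.937, -0.002], [-0.007, -0.001, -1.0]] w 0.0475 F [-7.1 -1.4  3.3]
GO [ 0.05 -0.01  0.1 ] [-0.001  0.007 -0.004] rows 0.02684218785503489 0.06559783502670898
```

Home against the wall at the same depth as before. Release, then rise and go to disc B.

Emit:
drive_tool(
  steps=[
    [[0.1,0,0.2],[0,0,0],4],
    [[-0.1,0,0.2],[0,0,0],4],
    [[-0.1,0,0.2],[0,0,0],6.2],
    [[-0.1,0,0.2],[0,0,0],6.2],
    [[-0.1,0,0.2],[0,0,0],6.2],
    [[-0.1,0,-3],[0,0,0],6.2],
    [[-0.1,0,-7],[0,0,0],6.2],
    [[-0.1,0,-11],[0,0,0],6.2],
    [[-1,0,-13],[0,0,0],6.2],
    [[-3,0,-13],[0,0,0],6.2],
  ],
)

```text
clock: 30.52
ee_pos: [0.621, -0.2143, 0.1768]
tcp_rot: [3.086, 0.564, 0.019]
contact_force: [0.1, 0.4, -0.2]
grip_width: 0.0619
finger_force: 0.0
```

```bash
python3 - <<'E'
from h import *
im=cam('wrist');print('discs');fmeas(im,(105,120,40),(130,255,255),.008,400)
s=cam('side');m,cs=blobs(s,(100,120,40),(130,255,255),15,(200,180,420,360))
for c in cs: print('side',c[:,0].mean(0),cv2.contourArea(c),circ(s,c,.008))
go((.4550,-.0025,.10),-1.2108)
E
```

```text
discs
[ 74. 293.] rect c [456.4  -4.4] size [48.9 53. ] ang 66.1 | ell [456.2  -4.1] [47.5 53.3]
[287. 204.] rect c [ 624.5 -189.7] size [45.3 11.2] ang 20.0 | ell [ 624.1 -191.1] [11.2 46.9]
[333. 205.] rect c [ 639.3 -230.5] size [48.  13.5] ang 19.9 | ell [ 638.3 -229.7] [13.4 50.6]
[409.  24.] rect c [ 813.9 -237. ] size [ 10.2 142.6] ang 23.0 | ell [ 813.1 -234.2] [  9.1 244. ]
side [363.19512195 279.07317073] 150.5 [ 0.4536 -0.0014  0.0421  0.0436]
side [314.         217.84615385] 17.0 [ 0.6406 -0.2229  0.0157  0.036 ]
side [261.92307692 206.5       ] 21.0 [ 0.8161 -0.2442  0.0055  0.1268]
30.62 p [ 0.6145 -0.2182  0.1717] R [[0.938, 0.348, 0.002], [0.348, -0.938, -0.003], [0.0, 0.004, -1.0]] w 0.0621 F [-0.4 -1.8 -0.4]
GO [ -7.46 -25.8    7.06] [ 0.004 -0.    -0.005] rows 6.659167579531309 0.048534921911905025
```

Emit:
drive_tool(
  steps=[
    [[-1,-3.6,0],[0,0,0],6.5],
    [[-2.1,-7.2,0],[0,0,0],6.5],
    [[-3.1,-10.8,0],[0,0,0],6.5],
    [[-4.2,-14.5,0.5],[0,0,0],6.5],
    [[-5.2,-18,2],[0,0,0],6.5],
    [[-6.2,-21.5,4],[0,0,0],6.5],
    [[-7.2,-24.5,6],[0,0,0],6.5],
    [[-7.4,-25.8,7],[0,0,0],6.5],
    [[-7.4,-25.8,7],[0,0,0],6.5],
    [[-7.4,-25.8,7],[0,0,0],6.5],
  ],
)

```text
clock: 31.45
ee_pos: [0.4555, 0.0003, 0.0991]
tcp_rot: [3.09, 0.562, -0.001]
contact_force: [0.9, -0.2, 0.3]
grip_width: 0.0651
finger_force: 0.0
```

```bash
python3 - <<'E'
from h import *
im=cam('wrist');r=fmeas(im,(105,120,40),(130,255,255),.008,1500)
c=np.array(r[-1][2][0])/1000
go((c[0],c[1],-.0045),-1.2108)
E
```

```text
[315. 244.] rect c [454.6  -2.6] size [49.3 48.6] ang 63.1 | ell [454.6  -2.5] [48.1 49.4]
31.5 p [ 0.4567 -0.0005  0.0999] R [[0.937, 0.35, 0.001], [0.35, -0.937, -0.001], [0.001, 0.001, -1.0]] w 0.0649 F [ 0.2 -0.7 -0.1]
GO [-0.27  0.1  10.44] [ 0.001 -0.001 -0.002] rows 2.5033943659020204 0.017927532735466514
```

Emit:
drive_tool(
  steps=[
    [[-0.1,0.1,3.5],[0,0,0],6.5],
    [[-0.2,0.15,7],[0,0,0],6.5],
    [[-0.2,0.15,9.2],[0,0,0],6.5],
    [[-0.2,0.15,10.3],[0,0,0],6.5],
    [[-0.2,0.15,10.3],[0,0,0],6.5],
  ],
)

```text
clock: 31.92
ee_pos: [0.4549, -0.0033, -0.0045]
tcp_rot: [-3.091, -0.556, 0.002]
contact_force: [-0.2, -0.7, 0.7]
grip_width: 0.0647
finger_force: 0.0
```

Emit:
drive_tool(
  steps=[
    [[0,0,0],[0,0,0],4],
    [[0,0,0],[0,0,0],4],
    [[0,0,0],[0,0,0],4],
    [[0,0,0],[0,0,0],4],
    [[0,0,0],[0,0,0],4],
  ],
)

```text
clock: 32.33
ee_pos: [0.4561, -0.0028, -0.0021]
tcp_rot: [3.09, 0.558, 0.005]
contact_force: [1.4, -1.0, 5.2]
grip_width: 0.048
finger_force: 41.6
```

Emit:
drive_tool(
  steps=[
    [[0,0,-2],[0,0,0],4],
    [[0,0,-5],[0,0,0],4],
    [[0,0,-9],[0,0,0],4],
    [[0,0,-12.5],[0,0,0],4],
    [[0,0,-12.5],[0,0,0],4],
    [[0,0,-12.5],[0,0,0],4],
  ],
)

```text
clock: 32.83
ee_pos: [0.456, -0.0025, 0.124]
tcp_rot: [3.089, 0.558, 0.007]
contact_force: [-0.3, 0.2, -1.4]
grip_width: 0.0477
finger_force: 41.5
```

```bash
python3 - <<'E'
from h import *
held(); go((.573,-.2310,.12),-1.2108)
E
```

```text
[311. 313.] rect c [455.1  -3. ] size [51.3 48.6] ang 20.4 | ell [455.1  -3. ] [48.7 51.1]
held at [0.4 0.6 0. ]
32.88 p [ 0.4545 -0.0025  0.1222] R [[0.937, 0.35, 0.001], [0.35, -0.937, -0.001], [0.001, 0.002, -1.0]] w 0.0478 F [-0.5  0.2 -1.1]
GO [ 3.1  25.55  0.27] [ 0.002 -0.001 -0.002] rows 6.172142318803319 0.024158763334657517
```

Emit:
drive_tool(
  steps=[
    [[0.4,3.6,0],[0,0,0],4],
    [[0.8,7.2,0],[0,0,0],4],
    [[1.3,10.8,0],[0,0,0],4],
    [[1.7,14.4,0],[0,0,0],4],
    [[2.2,18,0],[0,0,0],4],
    [[2.6,21.6,0],[0,0,0],4],
    [[3.0,24.5,1],[0,0,0],4],
    [[3.1,25.5,4],[0,0,0],4],
    [[3.1,25.5,6.5],[0,0,0],4],
    [[3.1,25.5,6.5],[0,0,0],4],
  ],
)

```text
clock: 33.72
ee_pos: [0.5671, -0.2294, 0.0487]
tcp_rot: [-3.085, -0.556, 0.018]
contact_force: [-1.5, 1.4, -1.6]
grip_width: 0.0477
finger_force: 41.5
```

Emit:
drive_tool(
  steps=[
    [[0,0,0],[0,0,0],4],
    [[0,0,0],[0,0,0],4],
    [[0,0,0],[0,0,0],4],
  ],
)

```text
clock: 33.97
ee_pos: [0.5738, -0.2299, 0.0584]
tcp_rot: [3.089, 0.561, 0.003]
contact_force: [0.2, -0.5, -0.0]
grip_width: 0.0476
finger_force: 41.5
```

```bash
python3 - <<'E'
from h import *
im=held(); cv2.imwrite('pics/w6.png',im['color'][:,:,::-1]);go((.6400,-.2070,.0575),-1.2108)
E
```

```text
[311. 313.] rect c [ 573.9 -229.8] size [50.6 47.8] ang 19.3 | ell [ 574.  -229.9] [47.9 50.3]
held at [ 0.1 -0.2 -0. ]
34.02 p [ 0.5739 -0.2301  0.0586] R [[0.936, 0.351, 0.003], [0.351, -0.936, -0.002], [0.002, 0.002, -1.0]] w 0.0481 F [0.2 0.7 0.1]
GO [7.   0.16 0.12] [ 0.002 -0.002 -0.001] rows 1.6797282679702348 0.026492195284690337
```

View pics/w6.png

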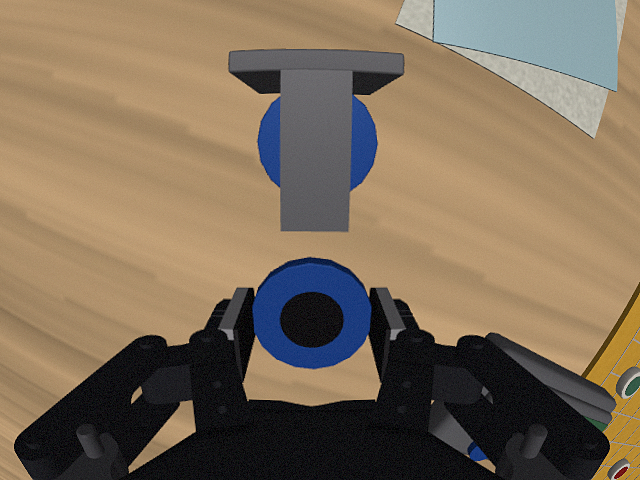

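The stacked discs at (317,141) sit symmetrically against the wall. The held disc at (311,313) is in line, so I'll slide it into slot 2.

Emit:
drive_tool(
  steps=[
    [[0,0.15,0.05],[0,0,0],4],
    [[1.5,0.15,0.05],[0,0,0],4],
    [[3,0.15,0.05],[0,0,0],4],
    [[4.5,0.15,0.05],[0,0,0],4],
    [[5.5,0.15,0.05],[0,0,0],4],
    [[6.2,0.15,0.05],[0,0,0],4],
    [[6.6,0.15,0.05],[0,0,0],4],
  ],
)

```text
clock: 34.6
ee_pos: [0.636, -0.2081, 0.0567]
tcp_rot: [3.09, 0.56, 0.001]
contact_force: [-0.2, 0.3, -0.6]
grip_width: 0.0475
finger_force: 41.5
```

Emit:
drive_tool(
  steps=[
    [[0.2,0,0],[0,0,0],4],
    [[0.4,0,0],[0,0,0],4],
    [[0.6,0,0],[0,0,0],4],
    [[0.8,0,0],[0,0,0],4],
    [[0.8,0,0],[0,0,0],4],
  ],
)

```text
clock: 35.02
ee_pos: [0.64, -0.2073, 0.0561]
tcp_rot: [3.091, 0.557, -0.009]
contact_force: [-6.7, -0.7, 3.5]
grip_width: 0.0478
finger_force: 41.9
```

Emit:
drive_tool(
  steps=[
    [[0.1,0,0.2],[0,0,0],4],
    [[-0.1,0,0.2],[0,0,0],4],
    [[-0.1,0,0.2],[0,0,0],6.2],
    [[-0.1,0,0.2],[0,0,0],6.2],
    [[-0.1,0,0.2],[0,0,0],6.2],
    [[-0.1,0,-3],[0,0,0],6.2],
    [[-0.1,0,-7],[0,0,0],6.2],
    [[-0.1,0,-11],[0,0,0],6.2],
    [[-3,0,-13],[0,0,0],6.2],
    [[-7,0,-13],[0,0,0],6.2],
  ],
)

```text
clock: 35.85
ee_pos: [0.5827, -0.2281, 0.1924]
tcp_rot: [3.085, 0.568, 0.019]
contact_force: [-0.1, -1.7, 0.6]
grip_width: 0.0622
finger_force: 0.0
```

Emit:
drive_tool(
  steps=[
    [[-3,-3,0],[0,0,0],6.2],
    [[-3,-3,0],[0,0,0],6.2],
    [[-3,-3,0],[0,0,0],6.2],
  ],
)

```text
clock: 36.1
ee_pos: [0.5361, -0.2122, 0.1857]
tcp_rot: [3.091, 0.558, -0.003]
contact_force: [0.5, 0.0, 0.3]
grip_width: 0.0619
finger_force: 0.0
```

```bash
python3 - <<'E'
from h import *
state()
w=cam('wrist');s=cam('side');t=cam('top')
a=cv2.resize(w['color'][0:240,200:440],(400,400));b=cv2.resize(s['color'][180:240,280:360],(400,300),interpolation=cv2.INTER_CUBIC);c=cv2.resize(s['color'][255:350,235:345],(400,300),interpolation=cv2.INTER_CUBIC)
x=np.zeros((600,800,3),np.uint8);x[:400,:400]=a;x[:300,400:]=b;x[300:,400:]=c;cv2.imwrite('pics/f.png',x[:,:,::-1])
print('bar',);fmeas(w,(0,0,150),(180,40,255),.133,150)
D=t['depth'];m,cs=blobs(t,(0,150,80),(6,255,255),60,(200,130,400,320))
for q in cs: print('cap',circ(t,q,.113))
print([ (q[:,0].mean(0)) for q in blobs(t,(100,120,40),(130,255,255),30,(200,130,450,320))[1]])
E
```

```text
36.1 p [ 0.5361 -0.2122  0.1857] R [[0.937, 0.35, -0.002], [0.35, -0.937, -0.001], [-0.002, 0.0, -1.0]] w 0.0619 F [0.5 0.  0.3]
bar
[590. 298.] rect c [ 577.7 -414.4] size [18.2 17.5] ang 41.0 | ell [ 577.8 -414.6] [17.6 18. ]
[603. 233.] rect c [ 624.1 -396.2] size [18. 18.] ang 34.8 | ell [ 624.  -396.1] [17.5 17.9]
[489.  68.] rect c [ 681.6 -263.6] size [21.9 71.9] ang 0.2 | ell [ 679.  -281.3] [17.5 87.8]
[553.  21.] rect c [ 729.2 -294.7] size [37.7  9.5] ang 0.2 | ell [ 736.3 -295.6] [ 8.3 42.1]
[411.  21.] rect c [ 681.8 -213.9] size [25.2 12.1] ang 11.6 | ell [ 679.4 -215. ] [11.1 28.4]
cap [0.6178 0.2051 0.0616 0.0659]
[]
```

View pics/f.png

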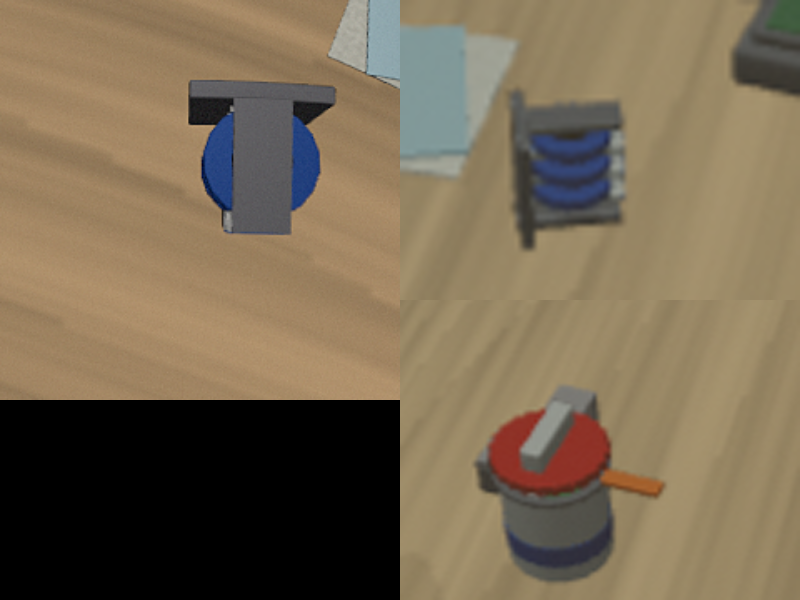

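The three discs lie flat and aligned in the cassette, and the cap is shut with its bar at the locked angle. I'll check the bar's height by depth, then hand in.

```bash
python3 - <<'E'
from h import *
for n,lo in(('top',(205,195,235,225)),('side',(255,285,300,320))):
    im=dict(np.load(f'/tmp/{n}.npz'));m,_=blobs(im,(0,150,80),(6,255,255),1,lo);v,u=np.nonzero(m)
    z=world(im,u,v,d=im['depth'][v,u])[:,2];print(n,'cap face z',np.median(z).round(4))
    if abs(np.median(z)-.113)>.005: print('check!')
E
python3 -c "
from plant import *
print(finish_job())"
```

```text
top cap face z 0.1128
side cap face z 0.1148
the job is handed in; nothing more can be done
None
```

The job is handed in, but the hand-in gave no verdict: the one tablet on the table is in the canister, the cap is shut, locked and sprung up (top face measured at about 113 mm), all three discs are flat and home in the cassette, and the arm never went near the cups or clock.

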